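# Make up the water and soil sampling kits

### The arm

A 6-joint arm with a two-finger parallel gripper is mounted at the origin on the work surface. World frame = base frame: x ahead of the robot, y to its left, z up, the work surface at z = 0. Lengths are in m, angles in rad, forces in N, time in s.
With the tool pointing down it reaches from about 0.4 to 0.825 m from the base axis. Payload 7 kg.
Tool frame: the origin (TCP) lies between the finger pads; the fingertips stand 11 mm ahead of it and the grasp point (between the pads) lies 8 mm behind it; x points along the fingers, z is the direction in which the jaws open and shut, and the axes are right-handed (so a half turn about x gives the same grasp; the last joint's range is limited). The gripper opens to 88 mm and grips with 3 to 60 N. Pads are 19 mm wide; open, the fingers measure 130 mm over their backs; the gripper's body (78 mm by 193 mm) begins 47 mm behind the grasp point.
Start: joints at [-0.875, 0.359, 0.012, 0, -1.224, -0.288], TCP at [0.268, -0.62, 0.238] pointing down, gripper open.
Joint ranges: [-3.07, 3.07], [-1.43, 2.12], [-1.02, 1.25], [-3.03, 1.67], [-3.05, -0], [-3.03, 3.03]. Speed limits (rad/s): [2.39, 2.39, 3.01, 3.14, 3.14, 3.14].

### API

Orientations are given as [roll, pitch, yaw] about the fixed x, y, z axes, in that order (R = Rz(yaw) Ry(pitch) Rx(roll)).
In Python, from station import arm gives the robot as it stands.
- The arm moves only by the tool jog_arm, never from a script. Its argument "motion" is a list of rows, each an object of numbers: "dx", "dy", "dz": the shift along the tool's x, y, z in m; "twist": the turn about the tool's x in degrees. In form: [{"dx": .., "dy": .., "dz": .., "twist": ..}, ...]. A call has 1 to 20 rows; each row is the pose to reach, as a shift and turn from the pose commanded when the call began, along the tool's axes at that moment; what a row does not reach only later rows make up. A row lasts 1/12 s, in which the tool goes at most 41.7 mm and 7.16 degrees, less where a joint would pass 70% of its speed; a pose out of reach is approached as far as the arm can. A call with a gripper value outside its range is refused whole. "gripper" is the finger opening in m, from 0 to 0.0876, set as the call begins (left out, the last holds). The fingers move at their own pace and stop on an object; "newtons" is the grip in N (left out, the last holds). Time passes only in rows, so rows that repeat a pose let the fingers close. It gives the time, the measured TCP pose, the force and the opening at its end, in the units of the state.
- arm.get_state(): the state, without advancing time (a new reading comes with each control period).
- arm.grab_frame(name): name is "scene" or "top" or "wrist"; returns the picture (420x560x3 uint8, red, green, blue); there is no depth.
- arm.camera_model(name): a dict with "camera_matrix" (3x3 intrinsics, pixels), "k1" (the pictures are not rectified: a ray, as slopes to the right and down, at radius r is drawn at 1 + k1 r^2 times it, then the intrinsics apply), "eye" and "attitude" of the camera in the world. Camera axes: x right, y down, z forward; pixel columns grow to the right and rows downward; lengths in m; the calibration is good to about 2 mm. A picture is of the moment at which its call begins: read the wrist's pose just before it. camera_model takes no time and is no camera call; for the wrist camera it gives the pose at the moment of the call.
- arm.job_done(): hands the job in, once; it reports no verdict.
The state is a dict: "t": time; "q": joint angles; "qd": joint speeds; "joint_efforts": joint torques, N m; "eef_pos": TCP position; "ee_rot": TCP orientation; "force": force on the tool from outside, world axes, zero at the start; "moment": the same for the moment, N m; "width": finger opening in m.
Only numpy, scipy, OpenCV 4.12 (cv2) and the standard library are available. Lean on these libraries where they do the work, as an engineer would, in place of code of your own. Each camera call takes 0.05 s, during which the arm holds its last target.

### The job

Make up the two field sampling kits from the stock on the bench: in the smaller, two-bay tray (water kit) stand the amber bottle in the large bay and the tall screw-cap vial in the small bay; in the larger, three-bay tray (soil kit) lay the corer flat in the long bay and stand the wide-mouth jar in the large square bay and the crimp-cap vial in the small bay. Set the glass down upright and gently, without dropping or knocking any over, and leave the beaker, the wash bottle and the timer where they are.

Things in the scene. Friction and masses are not known exactly. Their poses are not given: they have to be found in the camera images.
- bottle_mid (a point): Amber glass laboratory bottle with sloping shoulders and a black ribbed screw cap, about 120 g: body 46 mm diameter up to 56 mm, cap 33 mm diameter, 91 mm tall in all; stands upright on the bench at the start, axis along its z, any grasp yaw will do; this point is on its axis, half-way up, so 45.5 mm above its underside
- screw_vial_mid (a point): Tall slim clear-glass vial with a white ribbed screw cap, about 45 g: body 28 mm diameter up to 76 mm, cap 25 mm diameter, 95 mm tall in all; stands upright on the bench at the start, axis along its z, any grasp yaw will do; this point is on its axis, half-way up, so 47.5 mm above its underside
- jar_mid (a point): Squat wide-mouth clear-glass jar with a white screw lid as wide as itself, about 150 g: 58 mm diameter, 66 mm tall in all; stands upright on the bench at the start, axis along its z, any grasp yaw will do; this point is on its axis, half-way up, so 33 mm above its underside
- crimp_vial_mid (a point): Small slim clear-glass vial with a silver aluminium crimp cap, about 30 g: body 23 mm diameter up to 56 mm, narrow neck above, cap 21 mm diameter, 75 mm tall in all; stands upright on the bench at the start, axis along its z, any grasp yaw will do; this point is on its axis, half-way up, so 37.5 mm above its underside
- corer_mid (a point): White plastic soil corer lying flat on the bench, about 30 g: a round barrel 16 mm in diameter along its x axis, with a flat T handle across it (60 mm along y, 14 mm along x, 16 mm thick) at the -x end; 120 mm long and 16 mm high in all. This point is the middle of its length, on the barrel's axis, 8 mm above its underside; grip the barrel here, fingers closing along its y. z up
- soil_tray: Soil kit tray, the larger one, nearly square: grey plastic, fixed to the bench, 161 mm (x) by 144 mm (y), open on top, walls and dividers 3 mm thick and 18 mm high above the bench, floor 3 mm thick. Three bays: the long bay, inside 76 mm (x) by 138 mm (y), centred at x -39.5, y 0 mm; the large square bay, 76 by 80 mm, centred at x +39.5, y +29 mm; the small bay, 76 mm (x) by 55 mm (y), centred at x +39.5, y -41.5 mm. Origin: middle of its underside, at bench height; z up
- water_tray: Water kit tray, the smaller oblong one: grey plastic, fixed to the bench, 78 mm (x) by 135 mm (y), open on top, walls and divider 3 mm thick and 18 mm high above the bench, floor 3 mm thick. Two bays: the large square bay, inside 72 by 72 mm, centred at x 0, y +28.5 mm; the small bay, 72 mm (x) by 54 mm (y), centred at x 0, y -37.5 mm. Origin: middle of its underside, at bench height; z up
- beaker: Bystander: empty clear glass beaker, 70 mm diameter at the rim, 95 mm tall, loose. Origin: centre of its underside
- wash_bottle: Bystander: white plastic wash bottle, 72 mm diameter, navy cap, bent spout reaching 63 mm out along its -x and up to 195 mm high, loose. Origin: centre of its underside
- timer: Bystander: flat white bench timer with a small display, 62 by 62 by 16 mm, lying loose. Origin: centre of its underside
Mind the look-alikes: they are no part of the job. Leave any green or turquoise look-alike of the part that bears bottle_mid alone.

How it is judged:
By the outcome, as a careful person would: the job done as asked, in the order asked, and still so for the second after the job is handed in, with the robot touching nothing.
It also fails if it takes over 122 s, if anything falls off the work surface, if the arm or the gripper's body presses on something with over 40 N, if the wrist force passes 120 N, or if a joint passes its speed limit or range.

## Working session

There is one attempt and no reset: what is moved stays moved. The work goes in short steps, Python scripts to look and compute and a tool call to move; the robot and the scene stay as the last step left them, time stands still between calls to the robot, and variables do not carry over. Pictures are saved under pics/ and viewed, and the job is handed in when it is done.

Besides the shell and the picture viewer there is one more tool, called in YAML: its name, and indented under it one key for each argument. jog_arm: Moves the arm, as the interface text tells. Its arguments: {"type":"object","properties":{"motion":{"type":"array"},"gripper":{"type":"number"},"newtons":{"type":"number"}},"required":["motion"]}

```bash
ls; mkdir -p pics; python3 - <<'E'
from station import arm
import cv2
s=arm.get_state();print(s)
for n in ["scene","top","wrist"]:
    m=arm.camera_model(n);print(n,m)
    cv2.imwrite(f"pics/{n}0.png",arm.grab_frame(n)[:,:,::-1])
E
```

```text
pics
{'t': 0.0, 'q': array([-8.74898304e-01,  3.59391287e-01,  1.10138662e-02, -3.40073609e-04,
       -1.22411485e+00, -2.88130142e-01]), 'qd': array([ 0.00116721,  0.00049566,  0.00107234,  0.00235716, -0.00096388,
        0.00130868]), 'joint_efforts': array([-1.67032135e-04, -5.82702613e+01,  2.93050861e+01,  6.99724317e+00,
        6.79077086e-03, -1.48189620e-04]), 'eef_pos': array([ 0.26746529, -0.61920439,  0.23660207]), 'ee_rot': array([0.10184173, 1.5690705 , 2.08029011]), 'force': array([0.0199239 , 0.47540084, 0.21454541]), 'moment': array([-0.00040099,  0.03507816, -0.01015407]), 'width': 0.0875561168673837}
scene {'camera_matrix': array([[457.90283001,   0.        , 276.59602869],
       [  0.        , 457.90283001, 212.99940761],
       [  0.        ,   0.        ,   1.        ]]), 'k1': 0.04209948353177024, 'eye': array([ 1.56040728, -0.51323746,  0.79076404]), 'attitude': array([-2.15415452,  0.00251747,  1.08168144])}
top {'camera_matrix': array([[391.29150964,   0.        , 276.14672465],
       [  0.        , 391.29150964, 214.47063259],
       [  0.        ,   0.        ,   1.        ]]), 'k1': -0.08044213587512021, 'eye': array([ 5.37568832e-01, -1.01196110e-03,  1.19715451e+00]), 'attitude': array([-3.10838633,  0.00567345, -1.5698811 ])}
wrist {'camera_matrix': array([[353.09103966,   0.        , 280.5798016 ],
       [  0.        , 353.09103966, 207.45667602],
       [  0.        ,   0.        ,   1.        ]]), 'k1': -0.043545121238452014, 'eye': array([ 0.2042813 , -0.64691705,  0.38463001]), 'attitude': array([ 2.88153898e+00, -1.37124816e-03,  1.97908871e+00])}
```

View pics/top0.png

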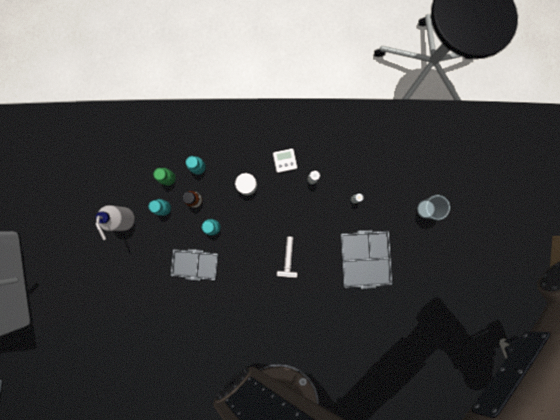

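View pics/scene0.png

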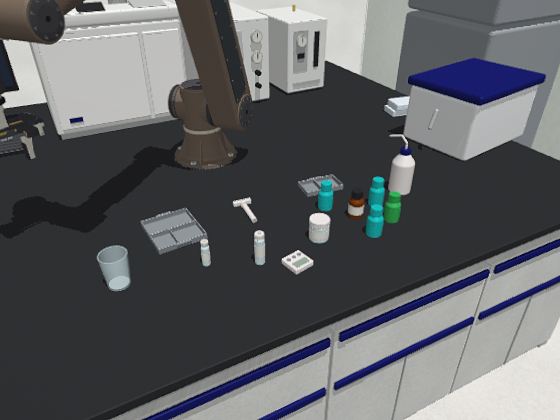

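View pics/wrist0.png

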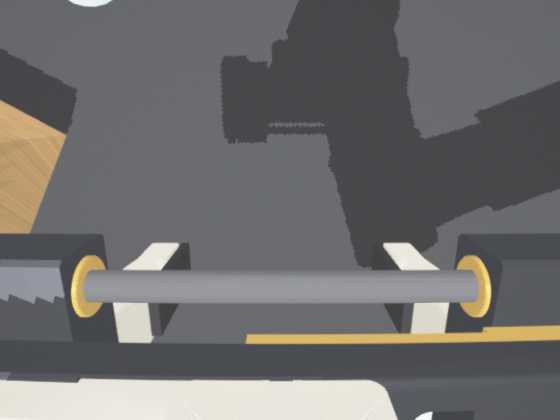

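```bash
cat > h.py <<'E'
import numpy as np, cv2
from scipy.spatial.transform import Rotation as Ro
def ray(m,px):
    K=np.array(m["camera_matrix"]);u=((px[0]-K[0,2])/K[0,0],(px[1]-K[1,2])/K[1,1])
    rd=np.hypot(*u);r=rd
    for _ in range(30): r=rd/(1+m["k1"]*r*r)
    s=r/rd if rd>1e-9 else 1
    R=Ro.from_euler('xyz',m["attitude"]).as_matrix()
    d=R@np.array([u[0]*s,u[1]*s,1.]);return np.array(m["eye"]),d/np.linalg.norm(d)
def plane(m,px,z):
    o,d=ray(m,px);return o+d*(z-o[2])/d[2]
def proj(m,P):
    R=Ro.from_euler('xyz',m["attitude"]).as_matrix();p=R.T@(np.array(P)-m["eye"])
    u=p[:2]/p[2];u=u*(1+m["k1"]*(u@u));K=np.array(m["camera_matrix"])
    return np.array([K[0,0]*u[0]+K[0,2],K[1,1]*u[1]+K[1,2]])
def tri(rs):
    A=np.zeros((3,3));b=np.zeros(3)
    for o,d in rs:
        M=np.eye(3)-np.outer(d,d);A+=M;b+=M@o
    return np.linalg.solve(A,b)
E
python3 - <<'E'
import cv2
a=cv2.imread('pics/top0.png');cv2.imwrite('pics/top0a.png',cv2.resize(a[140:300,90:290],None,fx=4,fy=3.7,interpolation=cv2.INTER_CUBIC))
cv2.imwrite('pics/top0b.png',cv2.resize(a[140:300,260:460],None,fx=4,fy=3.7,interpolation=cv2.INTER_CUBIC))
a=cv2.imread('pics/scene0.png');cv2.imwrite('pics/scene0a.png',cv2.resize(a[150:290,230:430],None,fx=4,fy=4,interpolation=cv2.INTER_CUBIC))
E
```

```text
(no output)
```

View pics/top0a.png

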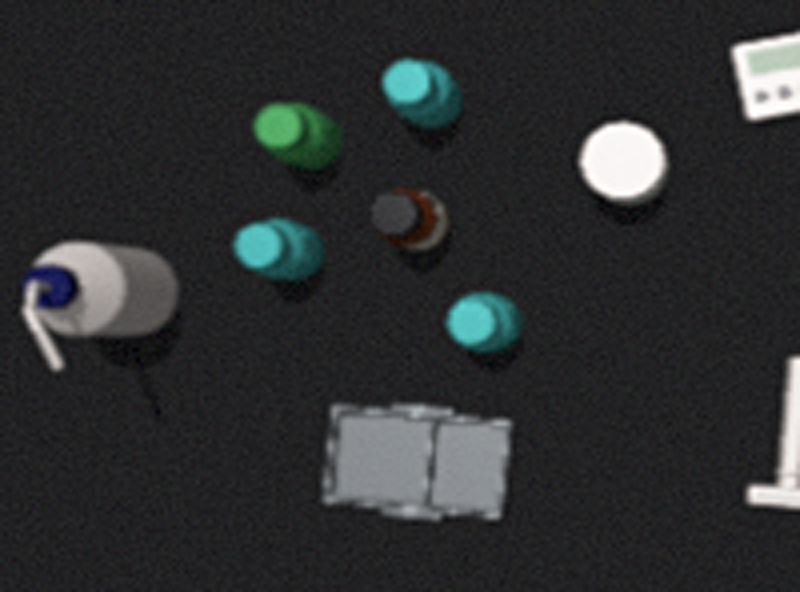

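View pics/top0b.png

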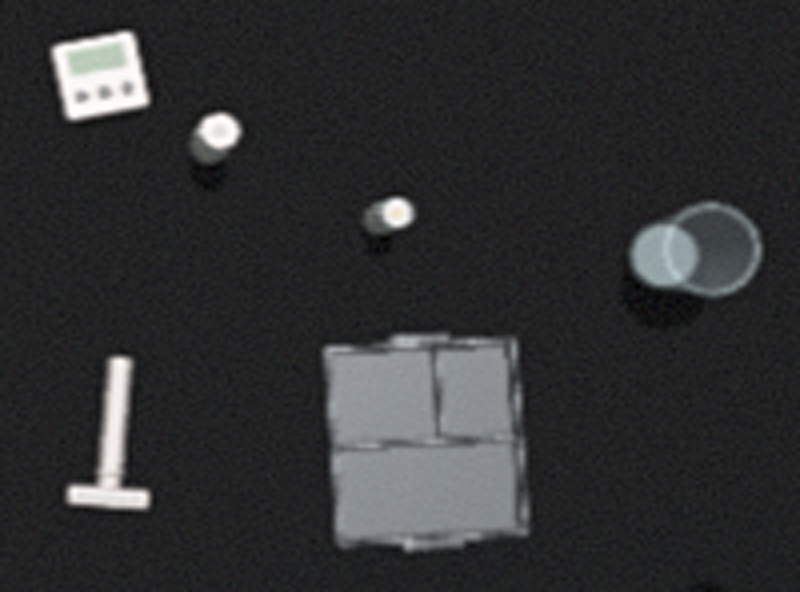

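View pics/scene0a.png

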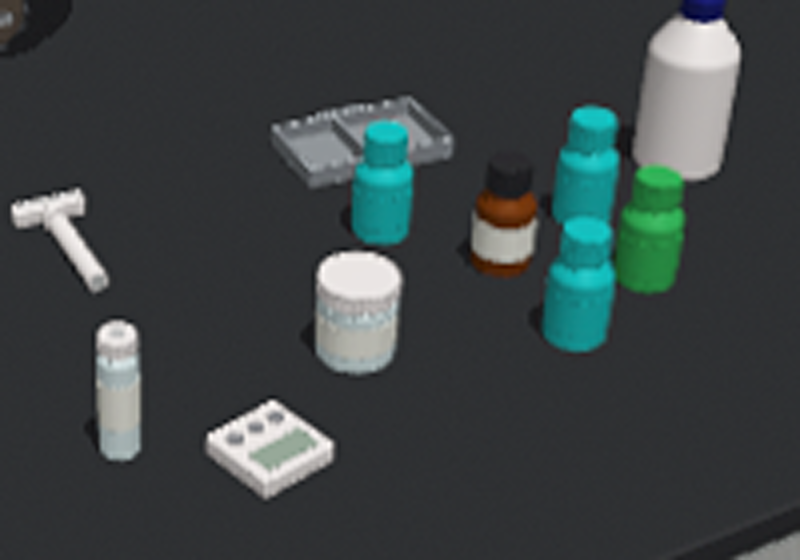

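```bash
python3 - <<'E'
from station import arm
from h import *
m=arm.camera_model('top')
def o(c,u,v): return ((90 if c=='a' else 260)+(u+.5)/4-.5,140+(v+.5)/3.7-.5)
L=[('amber','a',397,213,.091),('cy1','a',411,84,.091),('cy2','a',262,245,.091),('cy3','a',473,321,.091),('green','a',282,127,.091),('jar','a',624,160,.066),('wash','a',75,288,.15),('screw','b',219,131,.095),('crimp','b',397,213,.075),('beak','b',712,250,.095),('timer','b',100,75,.016),('cortip','b',120,357,.008),('corh','b',109,497,.012),('handL','b',68,496,.012),('handR','b',150,499,.012),
('neck','b',109,487,.008)]
for n,c,u,v,z in L: print(n,np.round(o(c,u,v),1),np.round(plane(m,o(c,u,v),z),4))
for nm,c,P in [('water','a',[(332,405),(512,418),(498,517),(322,500)]),('soil','b',[(325,348),(515,340),(528,535),(338,547)])]:
    Q=np.array([plane(m,o(c,*p),.018)[:2] for p in P]);print(nm,Q.round(4).tolist(),Q.mean(0).round(4),[np.linalg.norm(Q[i]-Q[i-1]).round(4) for i in range(4)],[np.degrees(np.arctan2(*(Q[i]-Q[i-1])[::-1])).round(1) for i in range(4)])
# dividers
for c,P in [('a',[(436,410),(430,510)]),('b',[(335,445),(520,437),(437,346),(438,438)])]:
    print([plane(m,o(c,*p),.018)[:2].round(4).tolist() for p in P])
a=cv2.imread('pics/top0.png')
g=cv2.cvtColor(a,cv2.COLOR_BGR2HSV)
for nm,(x0,x1,y0,y1) in [('water',(165,225,240,288)),('soil',(335,400,224,295)),('corer',(270,305,230,284)),('jar',(230,262,168,200)),('screw',(300,325,165,192)),('crimp',(345,368,190,205))]:
    th={'water':75,'soil':75,'corer':150,'jar':150,'screw':150,'crimp':150}[nm]
    k=np.zeros(a.shape[:2],np.uint8);k[y0:y1,x0:x1]=(g[y0:y1,x0:x1,2]>th)*255
    if nm in('water','soil'):k=cv2.morphologyEx(k,cv2.MORPH_CLOSE,np.ones((5,5)))
    cs=max(cv2.findContours(k,0,1)[0],key=cv2.contourArea);r=cv2.minAreaRect(cs)
    B=cv2.boxPoints(r);M=cv2.moments(cs)
    print(nm,r,cv2.contourArea(cs),(M['m10']/M['m00'],M['m01']/M['m00']))
    z={'water':.018,'soil':.018,'corer':.012,'jar':.066,'screw':.095,'crimp':.075}[nm]
    Q=np.array([plane(m,p,z)[:2] for p in B]);print(Q.mean(0).round(4),[np.linalg.norm(Q[i]-Q[i-1]).round(4) for i in range(4)],[np.degrees(np.arctan2(*(Q[i]-Q[i-1])[::-1])).round(1) for i in range(4)])
E
```

```text
amber [188.9 197.2] [0.6233 0.2539 0.091 ]
cy1 [192.4 162.3] [0.7233 0.245  0.091 ]
cy2 [155.1 205.9] [0.5987 0.3512 0.091 ]
cy3 [207.9 226.4] [0.5403 0.1989 0.091 ]
green [160.1 174. ] [0.6902 0.338  0.091 ]
jar [245.6 182.9] [0.6669 0.0942 0.066 ]
wash [108.4 217.5] [0.5638 0.4622 0.15  ]
screw [314.4 175. ] [ 0.6859 -0.1028  0.095 ]
crimp [358.9 197.2] [ 0.6248 -0.2329  0.075 ]
beak [437.6 207.2] [ 0.5953 -0.4555  0.095 ]
timer [284.6 159.9] [ 0.7427 -0.0199  0.016 ]
cortip [289.6 236.1] [ 0.5113 -0.0352  0.008 ]
corh [286.9 274. ] [ 0.3972 -0.0268  0.012 ]
handL [276.6 273.7] [0.3979 0.0041 0.012 ]
handR [297.1 274.5] [ 0.3955 -0.0578  0.012 ]
neck [286.9 271.3] [ 0.4049 -0.0269  0.008 ]
water [[0.4715, 0.3193], [0.4615, 0.1821], [0.3809, 0.1925], [0.3938, 0.3266]] [0.4269 0.2551] [np.float64(0.0781), np.float64(0.1376), np.float64(0.0813), np.float64(0.1348)] [np.float64(-5.4), np.float64(-94.2), np.float64(172.7), np.float64(84.5)]
soil [[0.5189, -0.1895], [0.5253, -0.334], [0.3661, -0.3434], [0.3571, -0.1991]] [ 0.4418 -0.2665] [np.float64(0.1621), np.float64(0.1447), np.float
[... 1274 characters left out ...]
92876563349645)
[0.6669 0.0954] [np.float64(0.0575), np.float64(0.0585), np.float64(0.0575), np.float64(0.0584)] [np.float64(26.8), np.float64(-63.3), np.float64(-153.4), np.float64(116.6)]
screw ((314.0, 175.0), (8.0, 10.0), 90.0) 60.0 (314.35277777777776, 174.85)
[ 0.6861 -0.1018] [np.float64(0.0228), np.float64(0.0284), np.float64(0.0228), np.float64(0.0283)] [np.float64(-0.2), np.float64(-89.9), np.float64(179.7), np.float64(90.1)]
crimp ((358.5, 197.0), (6.0, 7.0), 90.0) 35.5 (358.68544600938964, 197.00469483568074)
[ 0.6254 -0.2318] [np.float64(0.0173), np.float64(0.0203), np.float64(0.0173), np.float64(0.0203)] [np.float64(-0.4), np.float64(-89.9), np.float64(179.5), np.float64(90.1)]
```

```bash
cat >> h.py <<'E'
def plan(arm,x,y,z,jaw):
    s=arm.get_state();R=Ro.from_euler('xyz',s["ee_rot"]).as_matrix();p=s["eef_pos"]
    cur=np.degrees(np.arctan2(R[1,2],R[0,2]))
    d=R.T@(np.array([x,y,z])-p)
    tw=-(jaw-cur); tw=(tw+90)%180-90
    print("t %.2f pos"%s["t"],p.round(4),"jaw %.1f"%cur,"q",s["q"].round(2),"F",s["force"].round(1),"w",round(s["width"],4),"toolx",R[:,0].round(3))
    print("  d mm",(d*1000).round(1),"twist %.1f"%tw,"(alt ±180)")
E
python3 - <<'E'
from station import arm
from h import *
mt=arm.camera_model('top');ms=arm.camera_model('scene')
for n,a,b in [('amber',(188.9,197.2),(230+511/4,150+160/4)),('cy1',(192.4,162.3),(230+586/4,150+225/4)),('cy2',(155.1,205.9),(230+594/4,150+116/4)),('cy3',(207.9,226.4),(230+386/4,150+131/4)),('green',(160.1,174),(230+659/4,150+176/4)),('jar',(245.4,182.9),(230+359/4,150+273/4)),('screw',(314.3,175),(230+118/4,150+332/4))]:
    print(n,tri([ray(mt,a),ray(ms,b)]).round(4))
plan(arm,.6233,.2539,.20,140)
E
```

```text
amber [0.6247 0.2564 0.0887]
cy1 [0.7249 0.2472 0.0899]
cy2 [0.5999 0.3542 0.0882]
cy3 [0.541  0.2007 0.0871]
green [0.6921 0.3416 0.0859]
jar [0.6679 0.0964 0.0635]
screw [ 0.6869 -0.1019  0.0922]
t 0.15 pos [ 0.2675 -0.6193  0.2368] jaw 113.4 q [-0.87  0.36  0.01 -0.   -1.22 -0.29] F [0.6 0.4 0. ] w 0.0876 toolx [-0.001  0.001 -1.   ]
  d mm [  37.6 -672.8  660.6] twist -26.6 (alt ±180)
```

Candidates (top view): the amber bottle at (193,199) is the target. The look-alikes, not to be touched, are turquoise at (195,163), (159,207) and (211,227), and green at (164,176). The crops show a brown body with a white label and black cap only at (193,199).

jog_arm:
  motion:
    - {"dx":0.038,"dy":-0.673,"dz":0.661,"twist":-26.6}
    - {"dx":0.038,"dy":-0.673,"dz":0.661,"twist":-26.6}
    - {"dx":0.038,"dy":-0.673,"dz":0.661,"twist":-26.6}
    - {"dx":0.038,"dy":-0.673,"dz":0.661,"twist":-26.6}
    - {"dx":0.038,"dy":-0.673,"dz":0.661,"twist":-26.6}
    - {"dx":0.038,"dy":-0.673,"dz":0.661,"twist":-26.6}
    - {"dx":0.038,"dy":-0.673,"dz":0.661,"twist":-26.6}
    - {"dx":0.038,"dy":-0.673,"dz":0.661,"twist":-26.6}
    - {"dx":0.038,"dy":-0.673,"dz":0.661,"twist":-26.6}
    - {"dx":0.038,"dy":-0.673,"dz":0.661,"twist":-26.6}
    - {"dx":0.038,"dy":-0.673,"dz":0.661,"twist":-26.6}
    - {"dx":0.038,"dy":-0.673,"dz":0.661,"twist":-26.6}
    - {"dx":0.038,"dy":-0.673,"dz":0.661,"twist":-26.6}
    - {"dx":0.038,"dy":-0.673,"dz":0.661,"twist":-26.6}
    - {"dx":0.038,"dy":-0.673,"dz":0.661,"twist":-26.6}
    - {"dx":0.038,"dy":-0.673,"dz":0.661,"twist":-26.6}
    - {"dx":0.038,"dy":-0.673,"dz":0.661,"twist":-26.6}
    - {"dx":0.038,"dy":-0.673,"dz":0.661,"twist":-26.6}
    - {"dx":0.038,"dy":-0.673,"dz":0.661,"twist":-26.6}
    - {"dx":0.038,"dy":-0.673,"dz":0.661,"twist":-26.6}
  gripper: 0.07
  newtons: 15

```text
t: 1.82
eef_pos: [0.5818, 0.1537, 0.2039]
ee_rot: [1.024, 1.571, -2.816]
force: [-0.4, -0.0, -0.5]
width: 0.0696
```

```bash
python3 -c "
from station import arm
from h import *
plan(arm,.624,.255,.16,140)"
```

```text
t 1.82 pos [0.5818 0.1537 0.2039] jaw 140.0 q [ 0.58  0.26 -0.2  -0.   -1.1  -1.28] F [-0.4 -0.  -0.5] w 0.0696 toolx [-0. -0. -1.]
  d mm [  43.9 -104.7   32.9] twist -0.0 (alt ±180)
```

jog_arm:
  motion:
    - {"dx":0.044,"dy":-0.105,"dz":0.033}
    - {"dx":0.044,"dy":-0.105,"dz":0.033}
    - {"dx":0.044,"dy":-0.105,"dz":0.033}
    - {"dx":0.044,"dy":-0.105,"dz":0.033}
    - {"dx":0.044,"dy":-0.105,"dz":0.033}
    - {"dx":0.044,"dy":-0.105,"dz":0.033}

```text
invalid input
```

```bash
python3 -c "
from station import arm
from h import *
plan(arm,.624,.255,.044,140)
m=arm.camera_model('wrist')
a=arm.grab_frame('wrist')[:,:,::-1];cv2.imwrite('pics/w1.png',a)
for z in (.02,.06,.091):print(proj(m,[.624,.255,z]))
"
```

```text
t 1.82 pos [0.5818 0.1537 0.2039] jaw 140.0 q [ 0.58  0.26 -0.2  -0.   -1.1  -1.28] F [-0.4 -0.  -0.5] w 0.0696 toolx [-0. -0. -1.]
  d mm [ 159.9 -104.7   32.8] twist -0.0 (alt ±180)
[312.26544549 287.13310012]
[315.95417172 307.5120788 ]
[319.45332522 326.87137923]
```

View pics/w1.png

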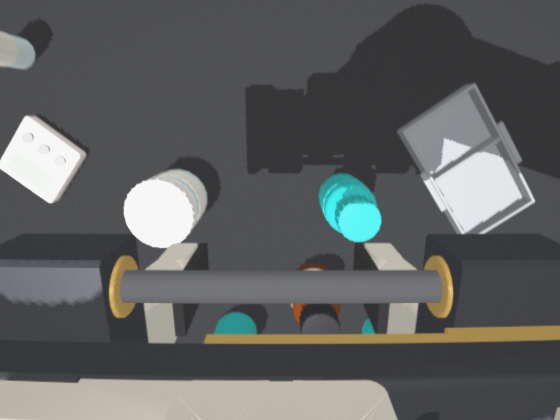

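The call without twist was refused. The wrist view shows the amber bottle with its cap at about (321,325), and my estimate projects to (319,327), so they agree.

jog_arm:
  motion:
    - {"dx":0.044,"dy":-0.105,"dz":0.033,"twist":0}
    - {"dx":0.044,"dy":-0.105,"dz":0.033,"twist":0}
    - {"dx":0.044,"dy":-0.105,"dz":0.033,"twist":0}
    - {"dx":0.044,"dy":-0.105,"dz":0.033,"twist":0}
    - {"dx":0.044,"dy":-0.105,"dz":0.033,"twist":0}
    - {"dx":0.044,"dy":-0.105,"dz":0.033,"twist":0}

```text
t: 2.37
eef_pos: [0.6235, 0.253, 0.1594]
ee_rot: [1.385, 1.569, -2.455]
force: [-0.5, -0.9, 0.7]
width: 0.0698
```

```bash
python3 -c "
from station import arm
from h import *
plan(arm,.624,.255,.044,140)
m=arm.camera_model('wrist')
a=arm.grab_frame('wrist')[:,:,::-1];cv2.imwrite('pics/w2.png',a)
for z in (.02,.06,.091):print(proj(m,[.624,.255,z]))
"
```

```text
t 2.37 pos [0.6235 0.253  0.1594] jaw 140.0 q [ 0.67  0.41 -0.09  0.   -1.07 -1.37] F [-0.5 -0.9  0.7] w 0.0698 toolx [-0.001 -0.001 -1.   ]
  d mm [115.4  -2.    0.9] twist -0.0 (alt ±180)
[281.75484254 201.22072654]
[281.9245598  214.32903401]
[282.09562772 227.55346395]
```

View pics/w2.png

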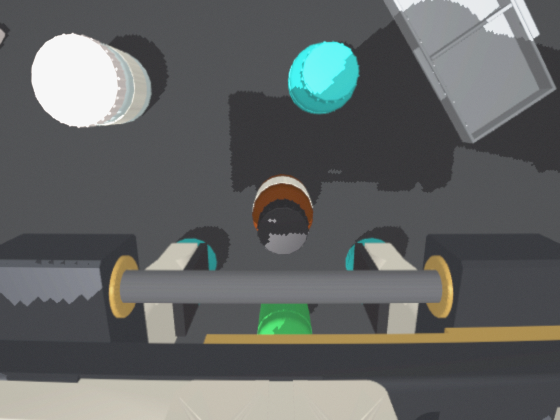

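Amber bottle's cap at (283,228), centred between the fingers. Descending.

jog_arm:
  motion:
    - {"dx":0.02,"dy":-0.002,"dz":0.001,"twist":0}
    - {"dx":0.04,"dy":-0.002,"dz":0.001,"twist":0}
    - {"dx":0.06,"dy":-0.002,"dz":0.001,"twist":0}
    - {"dx":0.08,"dy":-0.002,"dz":0.001,"twist":0}
    - {"dx":0.095,"dy":-0.002,"dz":0.001,"twist":0}
    - {"dx":0.107,"dy":-0.002,"dz":0.001,"twist":0}
    - {"dx":0.115,"dy":-0.002,"dz":0.001,"twist":0}
    - {"dx":0.115,"dy":-0.002,"dz":0.001,"twist":0}

```text
t: 3.08
eef_pos: [0.6238, 0.2544, 0.044]
ee_rot: [1.225, 1.569, -2.616]
force: [0.3, 0.2, -0.4]
width: 0.0701
```

jog_arm:
  motion:
    - {"dx":0,"dy":0,"dz":0,"twist":0}
    - {"dx":0,"dy":0,"dz":0,"twist":0}
    - {"dx":0,"dy":0,"dz":0,"twist":0}
    - {"dx":0,"dy":0,"dz":0,"twist":0}
    - {"dx":0,"dy":0,"dz":0,"twist":0}
    - {"dx":0,"dy":0,"dz":0,"twist":0}
    - {"dx":0,"dy":0,"dz":0,"twist":0}
    - {"dx":0,"dy":0,"dz":0,"twist":0}
  gripper: 0.03
  newtons: 15

```text
t: 3.75
eef_pos: [0.6248, 0.2558, 0.0459]
ee_rot: [-1.911, 1.57, 0.533]
force: [-1.9, 0.9, 5.9]
width: 0.0454
```

```bash
python3 -c "
from station import arm
from h import *
plan(arm,.624,.255,.17,140)
"
```

```text
t 3.75 pos [0.6248 0.2558 0.0459] jaw 140.0 q [ 0.68  0.52 -0.2   0.   -0.84 -1.38] F [-1.9  0.9  5.9] w 0.0454 toolx [ 0.001  0.001 -1.   ]
  d mm [-124.1    0.9    0. ] twist -0.0 (alt ±180)
```

jog_arm:
  motion:
    - {"dx":-0.01,"dy":0,"dz":0,"twist":0}
    - {"dx":-0.03,"dy":0,"dz":0,"twist":0}
    - {"dx":-0.06,"dy":0,"dz":0,"twist":0}
    - {"dx":-0.09,"dy":0,"dz":0,"twist":0}
    - {"dx":-0.115,"dy":0,"dz":0,"twist":0}
    - {"dx":-0.125,"dy":0,"dz":0,"twist":0}
    - {"dx":-0.125,"dy":0,"dz":0,"twist":0}
    - {"dx":-0.125,"dy":0,"dz":0,"twist":0}

```text
t: 4.42
eef_pos: [0.624, 0.2553, 0.1698]
ee_rot: [-0.492, 1.57, 1.951]
force: [-0.8, -0.5, -1.4]
width: 0.0457
```

```bash
python3 -c "
from station import arm
from h import *
plan(arm,.429,.2825,.15,85)
a=arm.grab_frame('wrist')[:,:,::-1];cv2.imwrite('pics/w3.png',a)
"
```

```text
t 4.42 pos [0.624  0.2553 0.1698] jaw 139.9 q [ 0.68  0.4  -0.08 -0.   -1.09 -1.38] F [-0.8 -0.5 -1.4] w 0.0457 toolx [-0.     0.001 -1.   ]
  d mm [ 19.9 104.7 166.8] twist 54.9 (alt ±180)
```

View pics/w3.png

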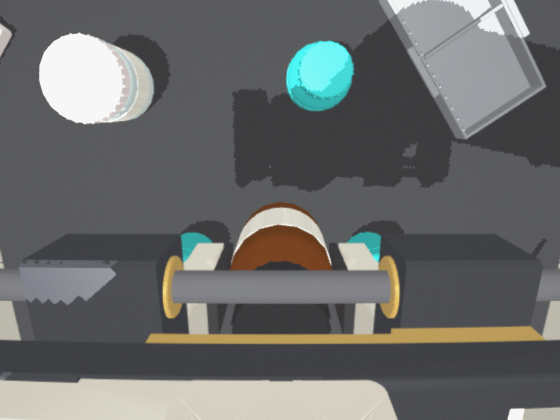

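jog_arm:
  motion:
    - {"dx":0.001,"dy":0.01,"dz":0.016,"twist":-3}
    - {"dx":0.003,"dy":0.025,"dz":0.04,"twist":-9}
    - {"dx":0.006,"dy":0.042,"dz":0.067,"twist":-15}
    - {"dx":0.01,"dy":0.06,"dz":0.095,"twist":-21}
    - {"dx":0.014,"dy":0.077,"dz":0.122,"twist":-27}
    - {"dx":0.017,"dy":0.092,"dz":0.147,"twist":-32}
    - {"dx":0.019,"dy":0.101,"dz":0.161,"twist":-35}
    - {"dx":0.02,"dy":0.105,"dz":0.167,"twist":-35}
    - {"dx":0.02,"dy":0.105,"dz":0.167,"twist":-35}
    - {"dx":0.02,"dy":0.105,"dz":0.167,"twist":-35}

```text
t: 5.3
eef_pos: [0.429, 0.2823, 0.1494]
ee_rot: [1.174, 1.57, -2.056]
force: [0.5, 0.9, -0.7]
width: 0.0458
```

```bash
python3 -c "
from station import arm
from h import *
plan(arm,.429,.2825,.0495,175)
a=arm.grab_frame('scene')[:,:,::-1];cv2.imwrite('pics/s4.png',a)
a=arm.grab_frame('wrist')[:,:,::-1];cv2.imwrite('pics/w4.png',a)
"
```

```text
t 5.30 pos [0.429  0.2823 0.1494] jaw 174.9 q [ 0.96  0.17 -0.46  0.   -0.94 -1.05] F [ 0.5  0.9 -0.7] w 0.0458 toolx [-0.001 -0.001 -1.   ]
  d mm [99.9 -0.3 -0. ] twist -0.1 (alt ±180)
```

View pics/s4.png

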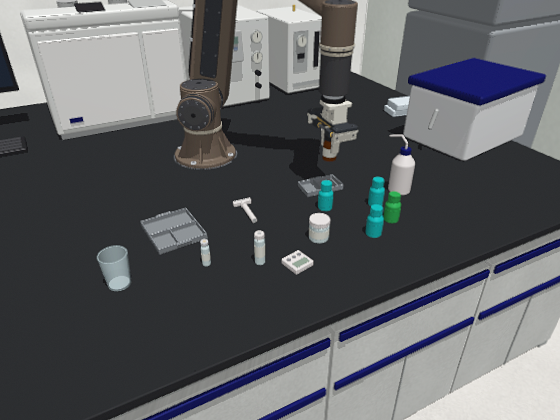

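View pics/w4.png

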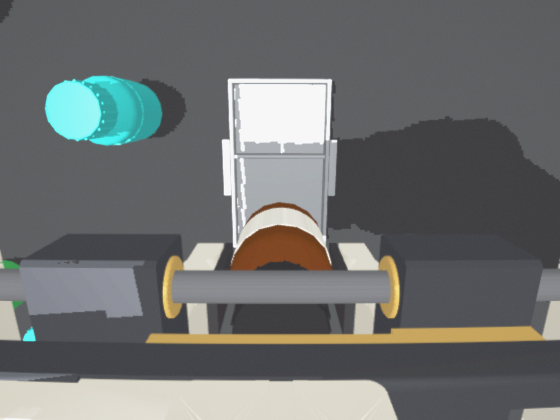

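```bash
python3 -c "
from station import arm
from h import *
m=arm.camera_model('wrist')
for p in [(230,81),(330,81),(233,156),(326,156)]:print(plane(m,p,.018).round(4))
"
```

```text
[0.4594 0.1861 0.018 ]
[0.3844 0.1927 0.018 ]
[0.4639 0.2423 0.018 ]
[0.3907 0.2488 0.018 ]
```

jog_arm:
  motion:
    - {"dx":0.02,"dy":0,"dz":-0.001,"twist":0}
    - {"dx":0.045,"dy":0,"dz":-0.001,"twist":0}
    - {"dx":0.07,"dy":0,"dz":-0.001,"twist":0}
    - {"dx":0.085,"dy":0,"dz":-0.001,"twist":0}
    - {"dx":0.093,"dy":0,"dz":-0.001,"twist":0}
    - {"dx":0.096,"dy":0,"dz":-0.001,"twist":0}
    - {"dx":0.098,"dy":0,"dz":-0.001,"twist":0}
    - {"dx":0.0995,"dy":0,"dz":-0.001,"twist":0}
    - {"dx":0.0995,"dy":0,"dz":-0.001,"twist":0}

```text
t: 6.15
eef_pos: [0.4305, 0.2827, 0.0511]
ee_rot: [-2.173, 1.57, 0.88]
force: [0.0, 0.2, -1.4]
width: 0.0456
```

jog_arm:
  motion:
    - {"dx":0.0005,"dy":0,"dz":0,"twist":0}
    - {"dx":0.001,"dy":0,"dz":0,"twist":0}
    - {"dx":0.001,"dy":0,"dz":0,"twist":0}

```text
t: 6.4
eef_pos: [0.4301, 0.2826, 0.05]
ee_rot: [-2.123, 1.57, 0.931]
force: [-0.2, -0.4, -2.2]
width: 0.0457
```

jog_arm:
  motion:
    - {"dx":0.0005,"dy":0,"dz":0,"twist":0}
    - {"dx":0.001,"dy":0,"dz":0,"twist":0}
    - {"dx":0.001,"dy":0,"dz":0,"twist":0}

```text
t: 6.65
eef_pos: [0.4301, 0.2824, 0.0488]
ee_rot: [-2.313, 1.57, 0.741]
force: [-0.1, -0.1, 2.4]
width: 0.0458
```

jog_arm:
  motion:
    - {"dx":0.0005,"dy":0,"dz":0,"twist":0}
    - {"dx":0.001,"dy":0,"dz":0,"twist":0}
    - {"dx":0.001,"dy":0,"dz":0,"twist":0}

```text
t: 6.9
eef_pos: [0.4301, 0.2825, 0.0487]
ee_rot: [-2.539, 1.57, 0.516]
force: [-4.6, -1.6, 14.1]
width: 0.0452
```

jog_arm:
  motion:
    - {"dx":-0.0008,"dy":0,"dz":0,"twist":0}
    - {"dx":-0.0008,"dy":0,"dz":0,"twist":0}

```text
t: 7.07
eef_pos: [0.4301, 0.2825, 0.0488]
ee_rot: [-2.18, 1.57, 0.874]
force: [-2.1, -0.1, 6.7]
width: 0.0455
```

jog_arm:
  motion:
    - {"dx":0,"dy":0,"dz":0,"twist":0}
    - {"dx":0,"dy":0,"dz":0,"twist":0}
    - {"dx":0,"dy":0,"dz":0,"twist":0}
    - {"dx":0,"dy":0,"dz":0,"twist":0}
    - {"dx":-0.01,"dy":0,"dz":0,"twist":0}
    - {"dx":-0.03,"dy":0,"dz":0,"twist":0}
    - {"dx":-0.06,"dy":0,"dz":0,"twist":0}
    - {"dx":-0.09,"dy":0,"dz":0,"twist":0}
    - {"dx":-0.12,"dy":0,"dz":0,"twist":0}
    - {"dx":-0.12,"dy":0,"dz":0,"twist":0}
  gripper: 0.066

```text
t: 7.9
eef_pos: [0.4325, 0.2846, 0.1751]
ee_rot: [-2.292, 1.561, 0.763]
force: [1.0, 1.0, 0.4]
width: 0.0661
```

```bash
python3 -c "
from station import arm
from h import *
plan(arm,.6865,-.102,.19,90)
a=arm.grab_frame('wrist')[:,:,::-1];cv2.imwrite('pics/w5.png',a)
"
```

```text
t 7.90 pos [0.4325 0.2846 0.1751] jaw 175.0 q [ 0.96  0.15 -0.43  0.   -0.99 -1.05] F [1.  1.  0.4] w 0.0661 toolx [ 0.007  0.007 -1.   ]
  d mm [ -15.7  363.1 -286.6] twist 85.0 (alt ±180)
```

View pics/w5.png

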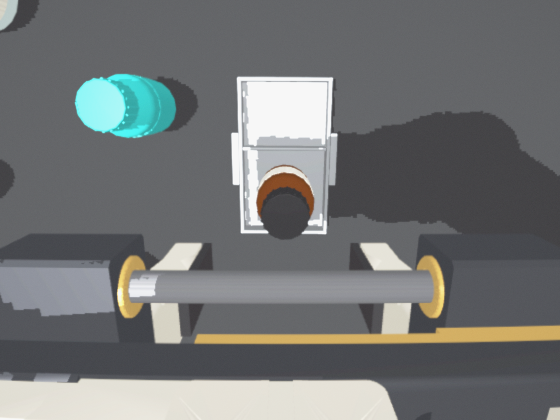

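jog_arm:
  motion:
    - {"dx":-0.002,"dy":0.02,"dz":-0.016,"twist":0}
    - {"dx":-0.004,"dy":0.05,"dz":-0.04,"twist":0}
    - {"dx":-0.006,"dy":0.08,"dz":-0.063,"twist":0}
    - {"dx":-0.008,"dy":0.11,"dz":-0.087,"twist":0}
    - {"dx":-0.008,"dy":0.14,"dz":-0.11,"twist":0}
    - {"dx":-0.008,"dy":0.17,"dz":-0.134,"twist":0}
    - {"dx":-0.008,"dy":0.2,"dz":-0.158,"twist":0}
    - {"dx":-0.008,"dy":0.23,"dz":-0.182,"twist":0}
    - {"dx":-0.008,"dy":0.26,"dz":-0.205,"twist":0}
    - {"dx":-0.008,"dy":0.29,"dz":-0.229,"twist":0}
    - {"dx":-0.008,"dy":0.32,"dz":-0.253,"twist":0}
    - {"dx":-0.008,"dy":0.345,"dz":-0.272,"twist":0}
    - {"dx":-0.008,"dy":0.358,"dz":-0.283,"twist":0}
    - {"dx":-0.008,"dy":0.363,"dz":-0.287,"twist":0}
    - {"dx":-0.008,"dy":0.363,"dz":-0.287,"twist":0}
    - {"dx":-0.008,"dy":0.363,"dz":-0.287,"twist":0}
  gripper: 0.055

```text
t: 9.28
eef_pos: [0.6834, -0.1043, 0.1756]
ee_rot: [-0.071, 1.569, 2.982]
force: [0.7, 0.1, 0.2]
width: 0.0553
```

```bash
python3 -c "
from station import arm
from h import *
plan(arm,.6865,-.102,.05,175)
m=arm.camera_model('wrist')
a=arm.grab_frame('wrist')[:,:,::-1];cv2.imwrite('pics/w6.png',a)
for z in (.0,.05,.095):print(proj(m,[.6865,-.102,z]))
"
```

```text
t 9.28 pos [ 0.6834 -0.1043  0.1756] jaw 174.9 q [ 0.13  0.43 -0.03 -0.   -1.12 -0.22] F [0.7 0.1 0.2] w 0.0553 toolx [-0.001  0.    -1.   ]
  d mm [125.6  -2.5  -3.1] twist -0.1 (alt ±180)
[277.30225567 192.61403   ]
[276.79205547 206.11966784]
[276.15733452 222.93965588]
```

View pics/w6.png

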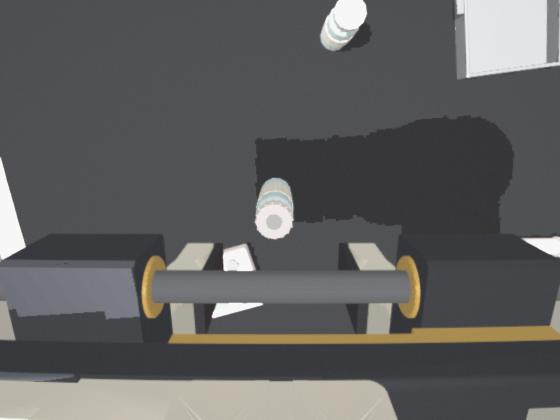

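jog_arm:
  motion:
    - {"dx":0.02,"dy":-0.001,"dz":-0.0035,"twist":0}
    - {"dx":0.045,"dy":-0.001,"dz":-0.0035,"twist":0}
    - {"dx":0.075,"dy":-0.001,"dz":-0.0035,"twist":0}
    - {"dx":0.1,"dy":-0.001,"dz":-0.0035,"twist":0}
    - {"dx":0.115,"dy":-0.001,"dz":-0.0035,"twist":0}
    - {"dx":0.123,"dy":-0.001,"dz":-0.0035,"twist":0}
    - {"dx":0.1255,"dy":-0.001,"dz":-0.0035,"twist":0}
    - {"dx":0.1255,"dy":-0.001,"dz":-0.0035,"twist":0}
    - {"dx":0.1255,"dy":-0.001,"dz":-0.0035,"twist":0}

```text
t: 10.08
eef_pos: [0.6884, -0.1033, 0.0523]
ee_rot: [-3.065, 1.569, -0.011]
force: [1.1, 0.4, 1.3]
width: 0.0554
```

jog_arm:
  motion:
    - {"dx":0,"dy":0,"dz":0,"twist":0}
    - {"dx":0,"dy":0,"dz":0,"twist":0}
    - {"dx":0,"dy":0,"dz":0,"twist":0}
    - {"dx":0,"dy":0,"dz":0,"twist":0}
    - {"dx":0,"dy":0,"dz":0,"twist":0}
    - {"dx":0,"dy":0,"dz":0,"twist":0}
    - {"dx":0,"dy":0,"dz":0,"twist":0}
    - {"dx":0,"dy":0,"dz":0,"twist":0}
  gripper: 0.015
  newtons: 12

```text
t: 10.75
eef_pos: [0.6878, -0.1038, 0.0511]
ee_rot: [3.017, 1.57, -0.213]
force: [0.1, -0.2, 2.4]
width: 0.0278
```

jog_arm:
  motion:
    - {"dx":-0.01,"dy":0,"dz":0,"twist":0}
    - {"dx":-0.03,"dy":0,"dz":0,"twist":0}
    - {"dx":-0.06,"dy":0,"dz":0,"twist":0}
    - {"dx":-0.09,"dy":0,"dz":0,"twist":0}
    - {"dx":-0.12,"dy":0,"dz":0,"twist":0}
    - {"dx":-0.14,"dy":0,"dz":0,"twist":0}
    - {"dx":-0.14,"dy":0,"dz":0,"twist":0}
    - {"dx":-0.14,"dy":0,"dz":0,"twist":0}

```text
t: 11.42
eef_pos: [0.6882, -0.1037, 0.193]
ee_rot: [-2.899, 1.567, 0.155]
force: [-0.2, -0.4, -1.4]
width: 0.0277
```

```bash
python3 -c "
from station import arm
from h import *
plan(arm,.424,.217,.17,175)
a=arm.grab_frame('wrist')[:,:,::-1];cv2.imwrite('pics/w7.png',a)
"
```

```text
t 11.42 pos [ 0.6882 -0.1037  0.193 ] jaw 175.0 q [ 0.13  0.42 -0.   -0.   -1.15 -0.22] F [-0.2 -0.4 -1.4] w 0.0277 toolx [ 0.003  0.001 -1.   ]
  d mm [  22.3 -296.2  291.5] twist -0.0 (alt ±180)
```

View pics/w7.png

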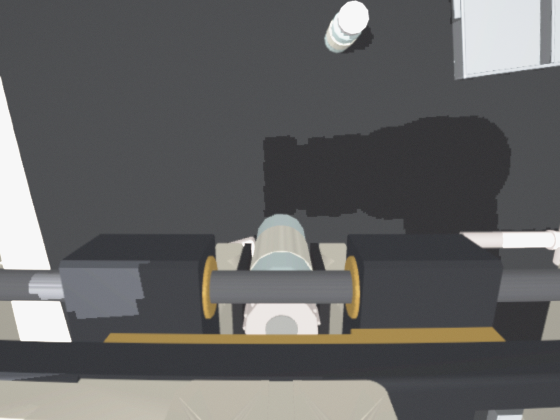

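jog_arm:
  motion:
    - {"dx":0.001,"dy":-0.015,"dz":0.015,"twist":0}
    - {"dx":0.003,"dy":-0.04,"dz":0.039,"twist":0}
    - {"dx":0.005,"dy":-0.066,"dz":0.065,"twist":0}
    - {"dx":0.007,"dy":-0.092,"dz":0.091,"twist":0}
    - {"dx":0.009,"dy":-0.118,"dz":0.116,"twist":0}
    - {"dx":0.011,"dy":-0.144,"dz":0.142,"twist":0}
    - {"dx":0.013,"dy":-0.17,"dz":0.167,"twist":0}
    - {"dx":0.015,"dy":-0.196,"dz":0.193,"twist":0}
    - {"dx":0.017,"dy":-0.222,"dz":0.219,"twist":0}
    - {"dx":0.019,"dy":-0.248,"dz":0.244,"twist":0}
    - {"dx":0.02,"dy":-0.272,"dz":0.268,"twist":0}
    - {"dx":0.022,"dy":-0.288,"dz":0.284,"twist":0}
    - {"dx":0.022,"dy":-0.294,"dz":0.29,"twist":0}
    - {"dx":0.022,"dy":-0.296,"dz":0.292,"twist":0}
    - {"dx":0.022,"dy":-0.296,"dz":0.292,"twist":0}
    - {"dx":0.022,"dy":-0.296,"dz":0.292,"twist":0}

```text
t: 12.8
eef_pos: [0.4229, 0.2161, 0.1685]
ee_rot: [1.041, 1.57, -2.189]
force: [-0.6, -0.3, -0.9]
width: 0.0278
```

```bash
python3 -c "
from station import arm
from h import *
plan(arm,.424,.217,.056,175)
a=arm.grab_frame('wrist')[:,:,::-1];cv2.imwrite('pics/w8.png',a)
"
```

```text
t 12.80 pos [0.4229 0.2161 0.1685] jaw 175.0 q [ 0.89  0.09 -0.51  0.   -0.97 -0.98] F [-0.6 -0.3 -0.9] w 0.0278 toolx [-0.001 -0.001 -1.   ]
  d mm [112.4  -1.1  -1. ] twist -0.0 (alt ±180)
```

View pics/w8.png

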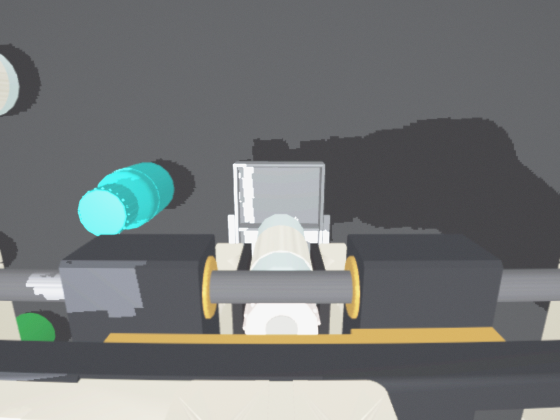

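jog_arm:
  motion:
    - {"dx":0.02,"dy":0,"dz":-0.001,"twist":0}
    - {"dx":0.045,"dy":0,"dz":-0.001,"twist":0}
    - {"dx":0.075,"dy":0,"dz":-0.001,"twist":0}
    - {"dx":0.095,"dy":0,"dz":-0.001,"twist":0}
    - {"dx":0.106,"dy":0,"dz":-0.001,"twist":0}
    - {"dx":0.11,"dy":0,"dz":-0.001,"twist":0}
    - {"dx":0.112,"dy":0,"dz":-0.001,"twist":0}
    - {"dx":0.112,"dy":0,"dz":-0.001,"twist":0}
    - {"dx":0.112,"dy":0,"dz":-0.001,"twist":0}

```text
t: 13.6
eef_pos: [0.4244, 0.2167, 0.0575]
ee_rot: [-2.315, 1.57, 0.739]
force: [0.4, -0.5, 0.8]
width: 0.0278
```

jog_arm:
  motion:
    - {"dx":0.0007,"dy":0,"dz":0,"twist":0}
    - {"dx":0.0014,"dy":0,"dz":0,"twist":0}
    - {"dx":0.0014,"dy":0,"dz":0,"twist":0}

```text
t: 13.85
eef_pos: [0.4239, 0.2169, 0.0559]
ee_rot: [-2.16, 1.57, 0.894]
force: [0.7, -0.3, 0.1]
width: 0.0274
```

jog_arm:
  motion:
    - {"dx":0.0006,"dy":0,"dz":0,"twist":0}
    - {"dx":0.0006,"dy":0,"dz":0,"twist":0}

```text
t: 14.02
eef_pos: [0.4237, 0.2167, 0.0549]
ee_rot: [-2.213, 1.571, 0.841]
force: [0.2, -0.6, -1.0]
width: 0.0276
```

jog_arm:
  motion:
    - {"dx":0.0005,"dy":0,"dz":0,"twist":0}
    - {"dx":0.0005,"dy":0,"dz":0,"twist":0}
    - {"dx":0.0005,"dy":0,"dz":0,"twist":0}

```text
t: 14.27
eef_pos: [0.4237, 0.2166, 0.0543]
ee_rot: [0.985, 1.571, -2.245]
force: [-0.4, 0.2, 0.1]
width: 0.0279
```

jog_arm:
  motion:
    - {"dx":0.0005,"dy":0,"dz":0,"twist":0}
    - {"dx":0.0005,"dy":0,"dz":0,"twist":0}
    - {"dx":0.0005,"dy":0,"dz":0,"twist":0}

```text
t: 14.52
eef_pos: [0.4238, 0.2167, 0.054]
ee_rot: [-2.626, 1.571, 0.428]
force: [-1.7, -1.4, 4.9]
width: 0.0275
```

jog_arm:
  motion:
    - {"dx":0,"dy":0,"dz":0,"twist":0}
    - {"dx":0,"dy":0,"dz":0,"twist":0}
    - {"dx":0,"dy":0,"dz":0,"twist":0}
    - {"dx":0,"dy":0,"dz":0,"twist":0}
    - {"dx":-0.01,"dy":0,"dz":0,"twist":0}
    - {"dx":-0.03,"dy":0,"dz":0,"twist":0}
    - {"dx":-0.06,"dy":0,"dz":0,"twist":0}
    - {"dx":-0.09,"dy":0,"dz":0,"twist":0}
    - {"dx":-0.115,"dy":0,"dz":0,"twist":0}
    - {"dx":-0.12,"dy":0,"dz":0,"twist":0}
    - {"dx":-0.12,"dy":0,"dz":0,"twist":0}
  gripper: 0.048

```text
t: 15.43
eef_pos: [0.4246, 0.2175, 0.1758]
ee_rot: [-2.217, 1.566, 0.837]
force: [-0.0, 0.0, 0.1]
width: 0.048
```

```bash
python3 -c "
from station import arm
from h import *
plan(arm,.4514,-.0315,.15,266.5)
a=arm.grab_frame('wrist')[:,:,::-1];cv2.imwrite('pics/w9.png',a)
"
```

```text
t 15.43 pos [0.4246 0.2175 0.1758] jaw 175.0 q [ 0.89  0.08 -0.5   0.   -0.98 -0.98] F [-0.   0.   0.1] w 0.048 toolx [ 0.003  0.003 -1.   ]
  d mm [ 25.1 245.8 -48.5] twist 88.5 (alt ±180)
```

View pics/w9.png

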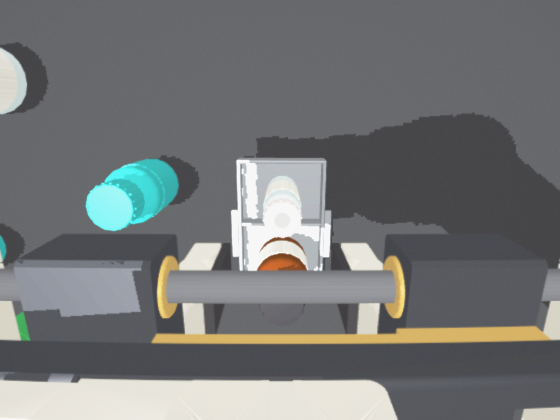

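Vial stands upright in the small bay at (282,210), with the bottle behind it. Now the corer.

jog_arm:
  motion:
    - {"dx":0.005,"dy":0.015,"dz":-0.004,"twist":-6}
    - {"dx":0.01,"dy":0.035,"dz":-0.008,"twist":-12}
    - {"dx":0.015,"dy":0.055,"dz":-0.012,"twist":-19}
    - {"dx":0.02,"dy":0.08,"dz":-0.016,"twist":-26}
    - {"dx":0.02,"dy":0.1,"dz":-0.02,"twist":-33}
    - {"dx":0.02,"dy":0.12,"dz":-0.024,"twist":-40}
    - {"dx":0.02,"dy":0.14,"dz":-0.028,"twist":-47}
    - {"dx":0.02,"dy":0.16,"dz":-0.032,"twist":-54}
    - {"dx":0.02,"dy":0.18,"dz":-0.036,"twist":-61}
    - {"dx":0.02,"dy":0.2,"dz":-0.04,"twist":-68}
    - {"dx":0.02,"dy":0.22,"dz":-0.044,"twist":-75}
    - {"dx":0.02,"dy":0.235,"dz":-0.047,"twist":-82}
    - {"dx":0.02,"dy":0.243,"dz":-0.048,"twist":-88}
    - {"dx":0.02,"dy":0.246,"dz":-0.0485,"twist":-91.5}
    - {"dx":0.02,"dy":0.246,"dz":-0.0485,"twist":-91.5}
    - {"dx":0.02,"dy":0.246,"dz":-0.0485,"twist":-91.5}
    - {"dx":0.02,"dy":0.246,"dz":-0.0485,"twist":-91.5}

```text
t: 16.9
eef_pos: [0.45, -0.0326, 0.153]
ee_rot: [-1.241, 1.569, -2.876]
force: [0.2, 0.6, 0.5]
width: 0.048
```

```bash
python3 -c "
from station import arm
from h import *
plan(arm,.4514,-.0315,.015,266.5)
m=arm.camera_model('wrist')
a=arm.grab_frame('wrist')[:,:,::-1];cv2.imwrite('pics/w10.png',a)
print(proj(m,[.4514,-.0315,.008]),proj(m,[.5113,-.0352,.008]))
"
```

```text
t 16.90 pos [ 0.45   -0.0326  0.153 ] jaw -93.7 q [ 0.37  0.06 -0.58 -0.   -0.93  1.14] F [0.2 0.6 0.5] w 0.048 toolx [-0.001 -0.    -1.   ]
  d mm [138.    1.5  -1.3] twist -0.2 (alt ±180)
[278.90848803 195.66291308] [278.69784045 123.36052363]
```

View pics/w10.png

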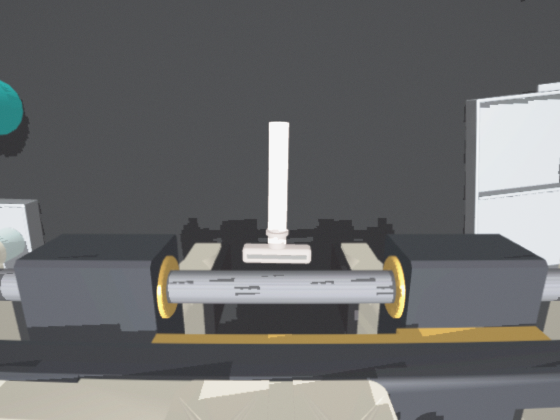

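jog_arm:
  motion:
    - {"dx":0.02,"dy":0.0015,"dz":-0.001,"twist":0}
    - {"dx":0.05,"dy":0.0015,"dz":-0.001,"twist":0}
    - {"dx":0.08,"dy":0.0015,"dz":-0.001,"twist":0}
    - {"dx":0.105,"dy":0.0015,"dz":-0.001,"twist":0}
    - {"dx":0.122,"dy":0.0015,"dz":-0.001,"twist":0}
    - {"dx":0.131,"dy":0.0015,"dz":-0.001,"twist":0}
    - {"dx":0.135,"dy":0.0015,"dz":-0.001,"twist":0}
    - {"dx":0.137,"dy":0.0015,"dz":-0.001,"twist":0}
    - {"dx":0.138,"dy":0.0015,"dz":-0.001,"twist":0}
    - {"dx":0.138,"dy":0.0015,"dz":-0.001,"twist":0}

```text
t: 17.78
eef_pos: [0.4524, -0.0315, 0.0163]
ee_rot: [1.946, 1.57, 0.313]
force: [-0.0, -1.1, 0.5]
width: 0.0482
```

jog_arm:
  motion:
    - {"dx":0,"dy":0,"dz":0,"twist":0}
    - {"dx":0,"dy":0,"dz":0,"twist":0}
    - {"dx":0,"dy":0,"dz":0,"twist":0}
    - {"dx":0,"dy":0,"dz":0,"twist":0}
    - {"dx":0,"dy":0,"dz":0,"twist":0}
    - {"dx":0,"dy":0,"dz":0,"twist":0}
    - {"dx":0,"dy":0,"dz":0,"twist":0}
    - {"dx":0,"dy":0,"dz":0,"twist":0}
  gripper: 0.008
  newtons: 15

```text
t: 18.45
eef_pos: [0.4521, -0.0318, 0.016]
ee_rot: [1.651, 1.571, 0.018]
force: [-1.2, 1.1, 3.8]
width: 0.0153
```

jog_arm:
  motion:
    - {"dx":-0.01,"dy":0,"dz":0,"twist":0}
    - {"dx":-0.03,"dy":0,"dz":0,"twist":0}
    - {"dx":-0.06,"dy":0,"dz":0,"twist":0}
    - {"dx":-0.09,"dy":0,"dz":0,"twist":0}
    - {"dx":-0.11,"dy":0,"dz":0,"twist":0}
    - {"dx":-0.12,"dy":0,"dz":0,"twist":0}
    - {"dx":-0.12,"dy":0,"dz":0,"twist":0}

```text
t: 19.03
eef_pos: [0.4534, -0.0314, 0.1383]
ee_rot: [1.916, 1.566, 0.284]
force: [0.4, -0.2, -0.7]
width: 0.0158
```

```bash
python3 -c "
from station import arm
from h import *
plan(arm,.4026,-.2686,.13,183)
a=arm.grab_frame('wrist')[:,:,::-1];cv2.imwrite('pics/w11.png',a)
"
```

```text
t 19.03 pos [ 0.4534 -0.0314  0.1383] jaw -93.5 q [ 0.37  0.08 -0.6   0.   -0.88  1.14] F [ 0.4 -0.2 -0.7] w 0.0158 toolx [ 0.005  0.001 -1.   ]
  d mm [  7.7 -36.2 239.9] twist 83.5 (alt ±180)
```

View pics/w11.png

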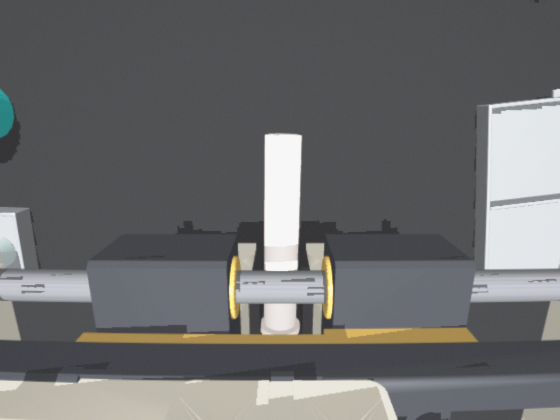

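jog_arm:
  motion:
    - {"dx":0.001,"dy":-0.002,"dz":0.014,"twist":5}
    - {"dx":0.003,"dy":-0.005,"dz":0.034,"twist":12}
    - {"dx":0.005,"dy":-0.008,"dz":0.054,"twist":19}
    - {"dx":0.006,"dy":-0.011,"dz":0.074,"twist":26}
    - {"dx":0.007,"dy":-0.014,"dz":0.094,"twist":33}
    - {"dx":0.008,"dy":-0.017,"dz":0.114,"twist":40}
    - {"dx":0.008,"dy":-0.02,"dz":0.134,"twist":47}
    - {"dx":0.008,"dy":-0.023,"dz":0.154,"twist":54}
    - {"dx":0.008,"dy":-0.026,"dz":0.174,"twist":61}
    - {"dx":0.008,"dy":-0.029,"dz":0.194,"twist":68}
    - {"dx":0.008,"dy":-0.032,"dz":0.214,"twist":74}
    - {"dx":0.008,"dy":-0.035,"dz":0.23,"twist":79}
    - {"dx":0.008,"dy":-0.036,"dz":0.238,"twist":82}
    - {"dx":0.008,"dy":-0.036,"dz":0.24,"twist":83.5}
    - {"dx":0.008,"dy":-0.036,"dz":0.24,"twist":83.5}
    - {"dx":0.008,"dy":-0.036,"dz":0.24,"twist":83.5}

```text
t: 20.42
eef_pos: [0.4008, -0.2688, 0.127]
ee_rot: [-0.352, 1.569, 2.842]
force: [0.1, 0.1, -1.0]
width: 0.0157
```

```bash
python3 -c "
from station import arm
from h import *
plan(arm,.4026,-.2686,.023,183)
a=arm.grab_frame('wrist')[:,:,::-1];cv2.imwrite('pics/w12.png',a)
"
```

```text
t 20.42 pos [ 0.4008 -0.2688  0.127 ] jaw -177.0 q [-0.18  0.15 -0.55 -0.   -0.87  0.24] F [ 0.1  0.1 -1. ] w 0.0157 toolx [-0.002  0.    -1.   ]
  d mm [103.9  -0.   -1.9] twist 0.0 (alt ±180)
```

View pics/w12.png

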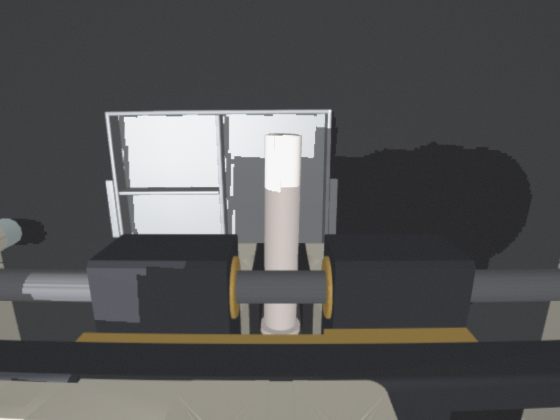

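```bash
python3 -c "
from station import arm
from h import *
m=arm.camera_model('wrist')
for p in [(109,114),(330,112),(222,113),(326,230),(222,230)]:print(plane(m,p,.018).round(4))
h=arm.get_state()['eef_pos'][2]
print('tip',plane(m,(282,135),h-.0075).round(4))
"
```

```text
[ 0.5269 -0.3315  0.018 ]
[ 0.3699 -0.3408  0.018 ]
[ 0.446 -0.336  0.018]
[ 0.3652 -0.2533  0.018 ]
[ 0.4449 -0.249   0.018 ]
tip [ 0.4036 -0.3287  0.1198]
```

jog_arm:
  motion:
    - {"dx":0.015,"dy":0,"dz":-0.0035,"twist":0}
    - {"dx":0.04,"dy":0,"dz":-0.0035,"twist":0}
    - {"dx":0.065,"dy":0,"dz":-0.0035,"twist":0}
    - {"dx":0.085,"dy":0,"dz":-0.0035,"twist":0}
    - {"dx":0.095,"dy":0,"dz":-0.0035,"twist":0}
    - {"dx":0.1,"dy":0,"dz":-0.0035,"twist":0}
    - {"dx":0.103,"dy":0,"dz":-0.0035,"twist":0}
    - {"dx":0.104,"dy":0,"dz":-0.0035,"twist":0}
    - {"dx":0.104,"dy":0,"dz":-0.0035,"twist":0}
    - {"dx":0.104,"dy":0,"dz":-0.0035,"twist":0}

```text
t: 21.3
eef_pos: [0.4054, -0.269, 0.0246]
ee_rot: [2.85, 1.569, -0.239]
force: [0.7, 0.0, -0.6]
width: 0.0153
```

jog_arm:
  motion:
    - {"dx":0.001,"dy":0,"dz":0,"twist":0}
    - {"dx":0.002,"dy":0,"dz":0,"twist":0}
    - {"dx":0.003,"dy":0,"dz":0,"twist":0}
    - {"dx":0.003,"dy":0,"dz":0,"twist":0}

```text
t: 21.63
eef_pos: [0.4047, -0.2689, 0.0208]
ee_rot: [-2.939, 1.571, 0.254]
force: [-0.2, -0.8, -0.3]
width: 0.0152
```

jog_arm:
  motion:
    - {"dx":0.0007,"dy":0,"dz":0,"twist":0}
    - {"dx":0.0007,"dy":0,"dz":0,"twist":0}
    - {"dx":0.0007,"dy":0,"dz":0,"twist":0}

```text
t: 21.88
eef_pos: [0.4047, -0.2689, 0.0201]
ee_rot: [-0.31, 1.571, 2.884]
force: [-0.1, 0.2, -0.2]
width: 0.0154
```

jog_arm:
  motion:
    - {"dx":0.0007,"dy":0,"dz":0,"twist":0}
    - {"dx":0.0007,"dy":0,"dz":0,"twist":0}
    - {"dx":0.0007,"dy":0,"dz":0,"twist":0}

```text
t: 22.13
eef_pos: [0.4047, -0.2689, 0.0194]
ee_rot: [-0.388, 1.571, 2.805]
force: [-0.5, 0.5, -0.3]
width: 0.0154
```

jog_arm:
  motion:
    - {"dx":0.0005,"dy":0,"dz":0,"twist":0}
    - {"dx":0.0005,"dy":0,"dz":0,"twist":0}
    - {"dx":0.0005,"dy":0,"dz":0,"twist":0}

```text
t: 22.38
eef_pos: [0.4048, -0.269, 0.019]
ee_rot: [2.508, 1.571, -0.582]
force: [-0.6, 0.3, 2.0]
width: 0.0158
```

jog_arm:
  motion:
    - {"dx":0,"dy":0,"dz":0,"twist":0}
    - {"dx":0,"dy":0,"dz":0,"twist":0}
    - {"dx":0,"dy":0,"dz":0,"twist":0}
    - {"dx":0,"dy":0,"dz":0,"twist":0}
    - {"dx":-0.01,"dy":0,"dz":0,"twist":0}
    - {"dx":-0.03,"dy":0,"dz":0,"twist":0}
    - {"dx":-0.06,"dy":0,"dz":0,"twist":0}
    - {"dx":-0.1,"dy":0,"dz":0,"twist":0}
    - {"dx":-0.135,"dy":0,"dz":0,"twist":0}
    - {"dx":-0.15,"dy":0,"dz":0,"twist":0}
    - {"dx":-0.15,"dy":0,"dz":0,"twist":0}
  gripper: 0.024

```text
t: 23.3
eef_pos: [0.407, -0.2697, 0.1733]
ee_rot: [2.787, 1.563, -0.302]
force: [-0.5, -0.0, -1.0]
width: 0.0239
```

```bash
python3 -c "
from station import arm
from h import *
plan(arm,.6675,.0955,.18,183)
a=arm.grab_frame('wrist')[:,:,::-1];cv2.imwrite('pics/w13.png',a)
"
```

```text
t 23.30 pos [ 0.407  -0.2697  0.1733] jaw -177.0 q [-0.18  0.1  -0.49  0.   -0.97  0.23] F [-0.5 -0.  -1. ] w 0.0239 toolx [ 0.007 -0.002 -1.   ]
  d mm [  -5.6 -351.  -279.3] twist 0.0 (alt ±180)
```

View pics/w13.png

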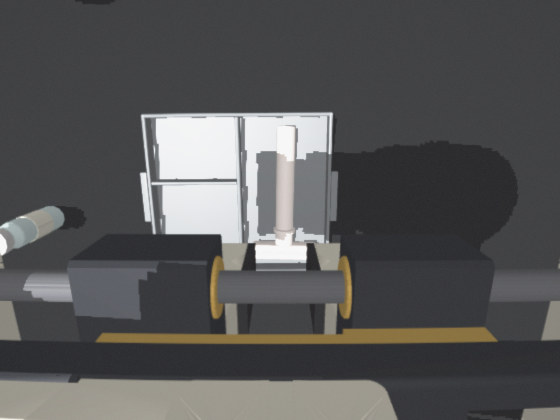

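jog_arm:
  motion:
    - {"dx":0,"dy":-0.02,"dz":-0.016,"twist":0}
    - {"dx":0,"dy":-0.05,"dz":-0.04,"twist":0}
    - {"dx":0,"dy":-0.08,"dz":-0.064,"twist":0}
    - {"dx":0,"dy":-0.11,"dz":-0.088,"twist":0}
    - {"dx":0,"dy":-0.14,"dz":-0.111,"twist":0}
    - {"dx":0,"dy":-0.17,"dz":-0.135,"twist":0}
    - {"dx":0,"dy":-0.2,"dz":-0.159,"twist":0}
    - {"dx":0,"dy":-0.23,"dz":-0.183,"twist":0}
    - {"dx":0,"dy":-0.26,"dz":-0.207,"twist":0}
    - {"dx":0,"dy":-0.29,"dz":-0.231,"twist":0}
    - {"dx":0,"dy":-0.32,"dz":-0.255,"twist":0}
    - {"dx":0,"dy":-0.338,"dz":-0.269,"twist":0}
    - {"dx":0,"dy":-0.348,"dz":-0.277,"twist":0}
    - {"dx":0,"dy":-0.351,"dz":-0.28,"twist":0}
    - {"dx":0,"dy":-0.351,"dz":-0.28,"twist":0}
    - {"dx":0,"dy":-0.351,"dz":-0.28,"twist":0}
  gripper: 0.084

```text
t: 24.68
eef_pos: [0.6654, 0.0953, 0.168]
ee_rot: [0.254, 1.569, -2.836]
force: [0.5, -0.1, -1.0]
width: 0.0842
```

```bash
python3 -c "
from station import arm
from h import *
plan(arm,.6675,.0955,.038,183)
m=arm.camera_model('wrist')
a=arm.grab_frame('wrist')[:,:,::-1];cv2.imwrite('pics/w14.png',a)
for z in (.0,.066):print(proj(m,[.6675,.0955,z]))
"
```

```text
t 24.68 pos [0.6654 0.0953 0.168 ] jaw -177.1 q [ 0.43  0.4  -0.09 -0.   -1.08 -0.38] F [ 0.5 -0.1 -1. ] w 0.0842 toolx [-0.002 -0.001 -1.   ]
  d mm [130.   -0.2  -2.4] twist -0.1 (alt ±180)
[277.95481853 191.90884837]
[277.41385658 211.12294641]
```

View pics/w14.png

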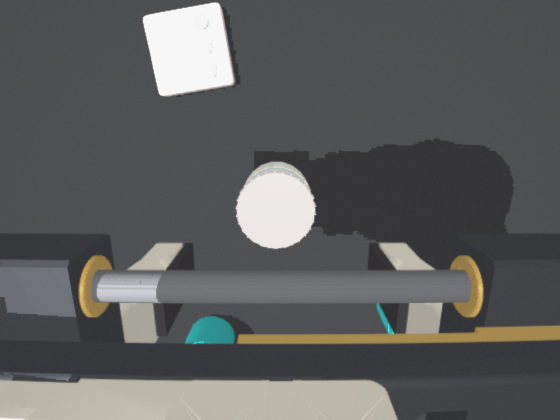

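jog_arm:
  motion:
    - {"dx":0.02,"dy":0.0015,"dz":-0.003,"twist":0}
    - {"dx":0.05,"dy":0.0015,"dz":-0.003,"twist":0}
    - {"dx":0.08,"dy":0.0015,"dz":-0.003,"twist":0}
    - {"dx":0.105,"dy":0.0015,"dz":-0.003,"twist":0}
    - {"dx":0.12,"dy":0.0015,"dz":-0.003,"twist":0}
    - {"dx":0.127,"dy":0.0015,"dz":-0.003,"twist":0}
    - {"dx":0.13,"dy":0.0015,"dz":-0.003,"twist":0}
    - {"dx":0.13,"dy":0.0015,"dz":-0.003,"twist":0}
    - {"dx":0.13,"dy":0.0015,"dz":-0.003,"twist":0}

```text
t: 25.48
eef_pos: [0.67, 0.0946, 0.0403]
ee_rot: [-2.917, 1.569, 0.276]
force: [-0.2, 0.8, 0.3]
width: 0.0839
```

jog_arm:
  motion:
    - {"dx":0,"dy":0,"dz":0,"twist":0}
    - {"dx":0,"dy":0,"dz":0,"twist":0}
    - {"dx":0,"dy":0,"dz":0,"twist":0}
    - {"dx":0,"dy":0,"dz":0,"twist":0}
    - {"dx":0,"dy":0,"dz":0,"twist":0}
    - {"dx":0,"dy":0,"dz":0,"twist":0}
    - {"dx":0,"dy":0,"dz":0,"twist":0}
    - {"dx":0,"dy":0,"dz":0,"twist":0}
  gripper: 0.045
  newtons: 16

```text
t: 26.15
eef_pos: [0.6694, 0.0948, 0.0393]
ee_rot: [-3.059, 1.571, 0.134]
force: [-2.0, 0.3, 4.8]
width: 0.0576
```

jog_arm:
  motion:
    - {"dx":-0.01,"dy":0,"dz":0,"twist":0}
    - {"dx":-0.03,"dy":0,"dz":0,"twist":0}
    - {"dx":-0.06,"dy":0,"dz":0,"twist":0}
    - {"dx":-0.09,"dy":0,"dz":0,"twist":0}
    - {"dx":-0.12,"dy":0,"dz":0,"twist":0}
    - {"dx":-0.135,"dy":0,"dz":0,"twist":0}
    - {"dx":-0.135,"dy":0,"dz":0,"twist":0}
    - {"dx":-0.135,"dy":0,"dz":0,"twist":0}

```text
t: 26.82
eef_pos: [0.6695, 0.0949, 0.175]
ee_rot: [-2.587, 1.569, 0.606]
force: [-1.5, -0.5, -2.1]
width: 0.0574
```

```bash
python3 -c "
from station import arm
from h import *
plan(arm,.4815,-.2343,.15,183)
a=arm.grab_frame('wrist')[:,:,::-1];cv2.imwrite('pics/w15.png',a)
"
```

```text
t 26.82 pos [0.6695 0.0949 0.175 ] jaw -177.0 q [ 0.43  0.4  -0.07 -0.   -1.1  -0.38] F [-1.5 -0.5 -2.1] w 0.0574 toolx [ 0.002  0.001 -1.   ]
  d mm [ 24.4 319.1 204.7] twist -0.0 (alt ±180)
```

View pics/w15.png

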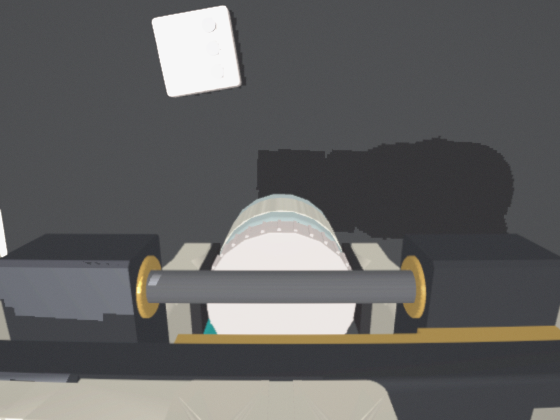

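jog_arm:
  motion:
    - {"dx":0.002,"dy":0.016,"dz":0.01,"twist":0}
    - {"dx":0.005,"dy":0.04,"dz":0.026,"twist":0}
    - {"dx":0.008,"dy":0.068,"dz":0.044,"twist":0}
    - {"dx":0.01,"dy":0.096,"dz":0.062,"twist":0}
    - {"dx":0.012,"dy":0.124,"dz":0.08,"twist":0}
    - {"dx":0.014,"dy":0.152,"dz":0.098,"twist":0}
    - {"dx":0.016,"dy":0.18,"dz":0.116,"twist":0}
    - {"dx":0.018,"dy":0.208,"dz":0.134,"twist":0}
    - {"dx":0.02,"dy":0.236,"dz":0.152,"twist":0}
    - {"dx":0.022,"dy":0.264,"dz":0.17,"twist":0}
    - {"dx":0.024,"dy":0.29,"dz":0.186,"twist":0}
    - {"dx":0.024,"dy":0.309,"dz":0.198,"twist":0}
    - {"dx":0.024,"dy":0.317,"dz":0.203,"twist":0}
    - {"dx":0.024,"dy":0.319,"dz":0.205,"twist":0}
    - {"dx":0.024,"dy":0.319,"dz":0.205,"twist":0}
    - {"dx":0.024,"dy":0.319,"dz":0.205,"twist":0}

```text
t: 28.2
eef_pos: [0.4812, -0.2339, 0.1494]
ee_rot: [-0.305, 1.57, 2.888]
force: [-0.1, 0.7, -1.6]
width: 0.057
```

```bash
python3 -c "
from station import arm
from h import *
plan(arm,.4815,-.2343,.044,183)
a=arm.grab_frame('wrist')[:,:,::-1];cv2.imwrite('pics/w16.png',a)
"
```

```text
t 28.20 pos [ 0.4812 -0.2339  0.1494] jaw -177.0 q [-0.09  0.21 -0.42 -0.   -0.95  0.14] F [-0.1  0.7 -1.6] w 0.057 toolx [-0.001  0.    -1.   ]
  d mm [105.4   0.4  -0.3] twist -0.0 (alt ±180)
```

View pics/w16.png

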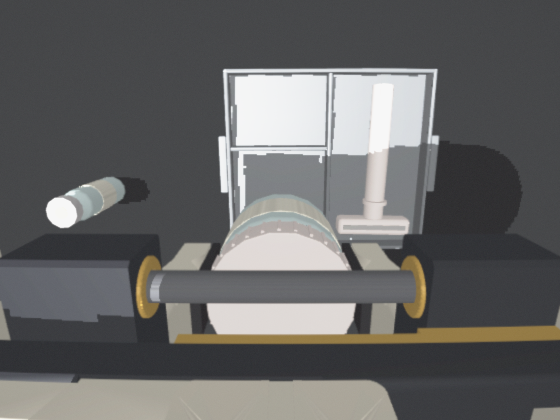

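```bash
python3 -c "
from station import arm
from h import *
m=arm.camera_model('wrist')
for p in [(280,149),(280,71),(233,240),(327,240)]:print(plane(m,p,.018).round(4))
"
```

```text
[ 0.4842 -0.2759  0.018 ]
[ 0.4872 -0.3338  0.018 ]
[ 0.5196 -0.1981  0.018 ]
[ 0.4407 -0.2023  0.018 ]
```

jog_arm:
  motion:
    - {"dx":0.02,"dy":0,"dz":0,"twist":0}
    - {"dx":0.045,"dy":0,"dz":0,"twist":0}
    - {"dx":0.07,"dy":0,"dz":0,"twist":0}
    - {"dx":0.088,"dy":0,"dz":0,"twist":0}
    - {"dx":0.098,"dy":0,"dz":0,"twist":0}
    - {"dx":0.102,"dy":0,"dz":0,"twist":0}
    - {"dx":0.104,"dy":0,"dz":0,"twist":0}
    - {"dx":0.104,"dy":0,"dz":0,"twist":0}
    - {"dx":0.104,"dy":0,"dz":0,"twist":0}

```text
t: 29.0
eef_pos: [0.482, -0.2344, 0.0469]
ee_rot: [2.884, 1.569, -0.206]
force: [0.8, 0.3, -2.0]
width: 0.0575
```

jog_arm:
  motion:
    - {"dx":0.0007,"dy":0,"dz":0,"twist":0}
    - {"dx":0.0014,"dy":0,"dz":0,"twist":0}
    - {"dx":0.0014,"dy":0,"dz":0,"twist":0}

```text
t: 29.25
eef_pos: [0.4813, -0.2345, 0.045]
ee_rot: [3.028, 1.57, -0.062]
force: [-1.0, -1.4, -1.9]
width: 0.0575
```

jog_arm:
  motion:
    - {"dx":0.0006,"dy":0,"dz":0,"twist":0}
    - {"dx":0.0006,"dy":0,"dz":0,"twist":0}
    - {"dx":0.0006,"dy":0,"dz":0,"twist":0}

```text
t: 29.5
eef_pos: [0.4811, -0.2345, 0.044]
ee_rot: [3.014, 1.571, -0.076]
force: [-0.3, -0.1, -2.4]
width: 0.0574
```

jog_arm:
  motion:
    - {"dx":0.0005,"dy":0,"dz":0,"twist":0}
    - {"dx":0.001,"dy":0,"dz":0,"twist":0}
    - {"dx":0.001,"dy":0,"dz":0,"twist":0}

```text
t: 29.75
eef_pos: [0.481, -0.2344, 0.0428]
ee_rot: [-0.258, 1.571, 2.936]
force: [-0.4, 0.4, -1.1]
width: 0.0577
```

jog_arm:
  motion:
    - {"dx":0.0005,"dy":0,"dz":0,"twist":0}
    - {"dx":0.0005,"dy":0,"dz":0,"twist":0}
    - {"dx":0.0005,"dy":0,"dz":0,"twist":0}

```text
t: 30.0
eef_pos: [0.4811, -0.2344, 0.0424]
ee_rot: [-0.125, 1.571, 3.068]
force: [0.3, 0.0, -2.1]
width: 0.0575
```

jog_arm:
  motion:
    - {"dx":0.0005,"dy":0,"dz":0,"twist":0}
    - {"dx":0.0005,"dy":0,"dz":0,"twist":0}
    - {"dx":0.0005,"dy":0,"dz":0,"twist":0}

```text
t: 30.25
eef_pos: [0.4811, -0.2345, 0.0423]
ee_rot: [2.419, 1.571, -0.67]
force: [-2.0, 1.3, 3.7]
width: 0.0575
```

jog_arm:
  motion:
    - {"dx":0.0003,"dy":0,"dz":0,"twist":0}
    - {"dx":0.0003,"dy":0,"dz":0,"twist":0}
    - {"dx":0.0003,"dy":0,"dz":0,"twist":0}

```text
t: 30.5
eef_pos: [0.4811, -0.2345, 0.0422]
ee_rot: [2.341, 1.57, -0.749]
force: [-3.6, 0.8, 8.1]
width: 0.0574
```

jog_arm:
  motion:
    - {"dx":0,"dy":0,"dz":0,"twist":0}
    - {"dx":0,"dy":0,"dz":0,"twist":0}
    - {"dx":0,"dy":0,"dz":0,"twist":0}
    - {"dx":0,"dy":0,"dz":0,"twist":0}
    - {"dx":0,"dy":0,"dz":0,"twist":0}
    - {"dx":-0.01,"dy":0,"dz":0,"twist":0}
    - {"dx":-0.03,"dy":0,"dz":0,"twist":0}
    - {"dx":-0.06,"dy":0,"dz":0,"twist":0}
    - {"dx":-0.1,"dy":0,"dz":0,"twist":0}
    - {"dx":-0.125,"dy":0,"dz":0,"twist":0}
    - {"dx":-0.13,"dy":0,"dz":0,"twist":0}
    - {"dx":-0.13,"dy":0,"dz":0,"twist":0}
  gripper: 0.078

```text
t: 31.5
eef_pos: [0.4824, -0.2347, 0.1748]
ee_rot: [2.936, 1.565, -0.153]
force: [-0.6, -0.8, -0.1]
width: 0.0781
```

```bash
python3 -c "
from station import arm
from h import *
plan(arm,.625,-.232,.165,183)
a=arm.grab_frame('wrist')[:,:,::-1];cv2.imwrite('pics/w17.png',a)
"
```

```text
t 31.50 pos [ 0.4824 -0.2347  0.1748] jaw -177.0 q [-0.09  0.18 -0.39  0.   -1.    0.14] F [-0.6 -0.8 -0.1] w 0.0781 toolx [ 0.005 -0.001 -1.   ]
  d mm [  10.6    4.7 -142.4] twist -0.0 (alt ±180)
```

View pics/w17.png

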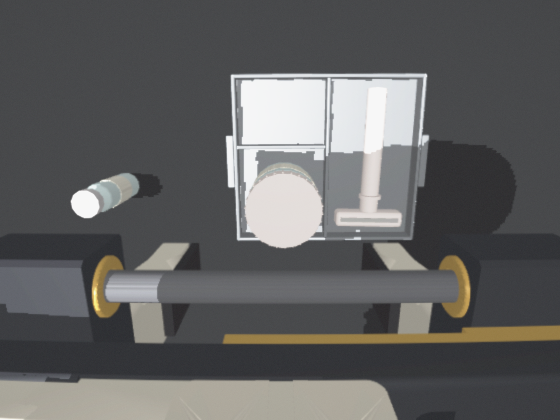

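jog_arm:
  motion:
    - {"dx":0.001,"dy":0.001,"dz":-0.018,"twist":0}
    - {"dx":0.003,"dy":0.002,"dz":-0.045,"twist":0}
    - {"dx":0.006,"dy":0.003,"dz":-0.075,"twist":0}
    - {"dx":0.008,"dy":0.004,"dz":-0.105,"twist":0}
    - {"dx":0.01,"dy":0.005,"dz":-0.13,"twist":0}
    - {"dx":0.01,"dy":0.005,"dz":-0.14,"twist":0}
    - {"dx":0.01,"dy":0.005,"dz":-0.1425,"twist":0}
    - {"dx":0.01,"dy":0.005,"dz":-0.1425,"twist":0}
    - {"dx":0.01,"dy":0.005,"dz":-0.1425,"twist":0}
  gripper: 0.05

```text
t: 32.3
eef_pos: [0.6224, -0.232, 0.1607]
ee_rot: [-0.268, 1.569, 2.925]
force: [0.1, 0.2, -0.5]
width: 0.0502
```

```bash
python3 -c "
from station import arm
from h import *
plan(arm,.625,-.232,.034,183)
m=arm.camera_model('wrist')
a=arm.grab_frame('wrist')[:,:,::-1];cv2.imwrite('pics/w18.png',a)
for z in (.0,.075):print(proj(m,[.625,-.232,z]))
"
```

```text
t 32.30 pos [ 0.6224 -0.232   0.1607] jaw -177.1 q [-0.06  0.4  -0.11 -0.   -1.06  0.12] F [ 0.1  0.2 -0.5] w 0.0502 toolx [-0.002  0.    -1.   ]
  d mm [126.7   0.2  -2.9] twist -0.1 (alt ±180)
[277.3401348  193.16027055]
[276.52336131 216.89247384]
```

View pics/w18.png

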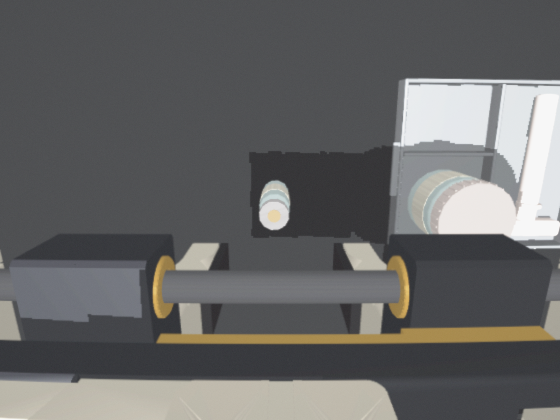

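jog_arm:
  motion:
    - {"dx":0.02,"dy":0.001,"dz":-0.0035,"twist":0}
    - {"dx":0.05,"dy":0.001,"dz":-0.0035,"twist":0}
    - {"dx":0.08,"dy":0.001,"dz":-0.0035,"twist":0}
    - {"dx":0.103,"dy":0.001,"dz":-0.0035,"twist":0}
    - {"dx":0.117,"dy":0.001,"dz":-0.0035,"twist":0}
    - {"dx":0.123,"dy":0.001,"dz":-0.0035,"twist":0}
    - {"dx":0.126,"dy":0.001,"dz":-0.0035,"twist":0}
    - {"dx":0.126,"dy":0.001,"dz":-0.0035,"twist":0}
    - {"dx":0.126,"dy":0.001,"dz":-0.0035,"twist":0}

```text
t: 33.1
eef_pos: [0.6278, -0.2331, 0.037]
ee_rot: [2.894, 1.569, -0.195]
force: [-0.2, -0.5, 0.2]
width: 0.05
```

jog_arm:
  motion:
    - {"dx":0,"dy":0,"dz":0,"twist":0}
    - {"dx":0,"dy":0,"dz":0,"twist":0}
    - {"dx":0,"dy":0,"dz":0,"twist":0}
    - {"dx":0,"dy":0,"dz":0,"twist":0}
    - {"dx":0,"dy":0,"dz":0,"twist":0}
    - {"dx":0,"dy":0,"dz":0,"twist":0}
    - {"dx":0,"dy":0,"dz":0,"twist":0}
    - {"dx":0,"dy":0,"dz":0,"twist":0}
  gripper: 0.01
  newtons: 12

```text
t: 33.77
eef_pos: [0.6274, -0.2329, 0.0359]
ee_rot: [2.683, 1.57, -0.406]
force: [-0.2, 1.0, 3.3]
width: 0.0225
```

jog_arm:
  motion:
    - {"dx":-0.01,"dy":0,"dz":0,"twist":0}
    - {"dx":-0.03,"dy":0,"dz":0,"twist":0}
    - {"dx":-0.06,"dy":0,"dz":0,"twist":0}
    - {"dx":-0.09,"dy":0,"dz":0,"twist":0}
    - {"dx":-0.12,"dy":0,"dz":0,"twist":0}
    - {"dx":-0.135,"dy":0,"dz":0,"twist":0}
    - {"dx":-0.135,"dy":0,"dz":0,"twist":0}
    - {"dx":-0.135,"dy":0,"dz":0,"twist":0}

```text
t: 34.43
eef_pos: [0.6276, -0.2329, 0.1723]
ee_rot: [3.082, 1.568, -0.007]
force: [0.0, 0.3, -1.2]
width: 0.0224
```

```bash
python3 -c "
from station import arm
from h import *
plan(arm,.485,-.305,.16,183)
a=arm.grab_frame('wrist')[:,:,::-1];cv2.imwrite('pics/w19.png',a)
"
```

```text
t 34.43 pos [ 0.6276 -0.2329  0.1723] jaw -177.0 q [-0.06  0.39 -0.09 -0.   -1.09  0.12] F [ 0.   0.3 -1.2] w 0.0224 toolx [ 0.003 -0.    -1.   ]
  d mm [ 11.9  64.7 146.2] twist -0.0 (alt ±180)
```

View pics/w19.png

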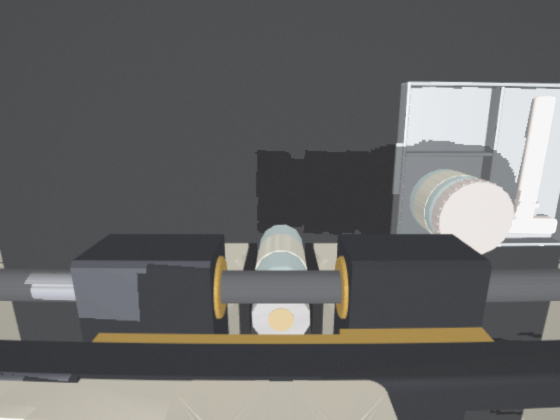

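jog_arm:
  motion:
    - {"dx":0.001,"dy":0.008,"dz":0.018,"twist":0}
    - {"dx":0.003,"dy":0.02,"dz":0.045,"twist":0}
    - {"dx":0.006,"dy":0.033,"dz":0.075,"twist":0}
    - {"dx":0.009,"dy":0.046,"dz":0.104,"twist":0}
    - {"dx":0.011,"dy":0.057,"dz":0.13,"twist":0}
    - {"dx":0.012,"dy":0.063,"dz":0.143,"twist":0}
    - {"dx":0.012,"dy":0.065,"dz":0.146,"twist":0}
    - {"dx":0.012,"dy":0.065,"dz":0.146,"twist":0}
    - {"dx":0.012,"dy":0.065,"dz":0.146,"twist":0}

```text
t: 35.23
eef_pos: [0.4853, -0.3053, 0.1584]
ee_rot: [0.066, 1.571, -3.024]
force: [1.0, 0.8, -0.9]
width: 0.0224
```

```bash
python3 -c "
from station import arm
from h import *
plan(arm,.485,-.305,.042,183)
a=arm.grab_frame('wrist')[:,:,::-1];cv2.imwrite('pics/w20.png',a)
m=arm.camera_model('wrist')
for p in [(.485,-.305,.018),(.4872,-.3338,.018)]:print(proj(m,p))
"
```

```text
t 35.23 pos [ 0.4853 -0.3053  0.1584] jaw -177.0 q [-0.22  0.26 -0.33  0.   -0.99  0.27] F [ 1.   0.8 -0.9] w 0.0224 toolx [-0. -0. -1.]
  d mm [116.4  -0.4   0.3] twist -0.0 (alt ±180)
[281.32261498 198.93839507]
[280.51071578 164.6445662 ]
```

View pics/w20.png

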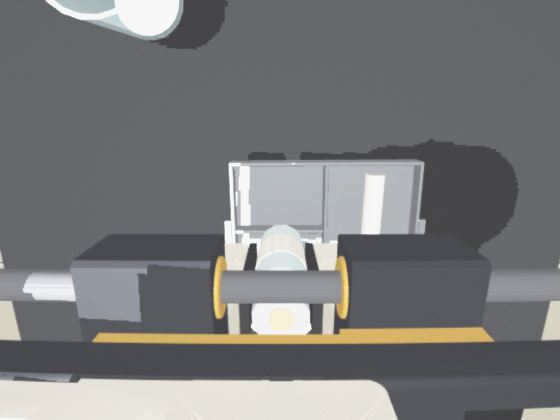

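jog_arm:
  motion:
    - {"dx":0.02,"dy":0,"dz":0,"twist":0}
    - {"dx":0.05,"dy":0,"dz":0,"twist":0}
    - {"dx":0.078,"dy":0,"dz":0,"twist":0}
    - {"dx":0.098,"dy":0,"dz":0,"twist":0}
    - {"dx":0.109,"dy":0,"dz":0,"twist":0}
    - {"dx":0.114,"dy":0,"dz":0,"twist":0}
    - {"dx":0.116,"dy":0,"dz":0,"twist":0}
    - {"dx":0.116,"dy":0,"dz":0,"twist":0}
    - {"dx":0.116,"dy":0,"dz":0,"twist":0}

```text
t: 36.03
eef_pos: [0.4858, -0.3055, 0.0437]
ee_rot: [2.749, 1.569, -0.34]
force: [-0.4, 0.1, -0.2]
width: 0.0225
```

jog_arm:
  motion:
    - {"dx":0.0007,"dy":0,"dz":0,"twist":0}
    - {"dx":0.0014,"dy":0,"dz":0,"twist":0}
    - {"dx":0.0014,"dy":0,"dz":0,"twist":0}

```text
t: 36.28
eef_pos: [0.485, -0.3055, 0.0418]
ee_rot: [2.856, 1.57, -0.233]
force: [0.0, -0.2, -0.2]
width: 0.0223
```

jog_arm:
  motion:
    - {"dx":0.0006,"dy":0,"dz":0,"twist":0}
    - {"dx":0.0006,"dy":0,"dz":0,"twist":0}
    - {"dx":0.0006,"dy":0,"dz":0,"twist":0}

```text
t: 36.53
eef_pos: [0.4847, -0.3054, 0.0407]
ee_rot: [2.893, 1.571, -0.196]
force: [-0.3, 0.2, 0.0]
width: 0.0224
```

jog_arm:
  motion:
    - {"dx":0.0005,"dy":0,"dz":0,"twist":0}
    - {"dx":0.0008,"dy":0,"dz":0,"twist":0}
    - {"dx":0.0008,"dy":0,"dz":0,"twist":0}

```text
t: 36.78
eef_pos: [0.4847, -0.3053, 0.0397]
ee_rot: [-0.442, 1.571, 2.752]
force: [-0.4, -1.3, 0.7]
width: 0.0226
```

jog_arm:
  motion:
    - {"dx":0.0005,"dy":0,"dz":0,"twist":0}
    - {"dx":0.0005,"dy":0,"dz":0,"twist":0}
    - {"dx":0.0005,"dy":0,"dz":0,"twist":0}

```text
t: 37.03
eef_pos: [0.4847, -0.3053, 0.0393]
ee_rot: [-0.312, 1.571, 2.881]
force: [0.0, -0.1, -1.0]
width: 0.0225
```

jog_arm:
  motion:
    - {"dx":0.0005,"dy":0,"dz":0,"twist":0}
    - {"dx":0.0005,"dy":0,"dz":0,"twist":0}
    - {"dx":0.0005,"dy":0,"dz":0,"twist":0}

```text
t: 37.28
eef_pos: [0.4848, -0.3054, 0.0389]
ee_rot: [2.672, 1.571, -0.418]
force: [0.3, -1.0, 0.7]
width: 0.0223
```

jog_arm:
  motion:
    - {"dx":0.0003,"dy":0,"dz":0,"twist":0}
    - {"dx":0.0003,"dy":0,"dz":0,"twist":0}
    - {"dx":0.0003,"dy":0,"dz":0,"twist":0}

```text
t: 37.53
eef_pos: [0.4848, -0.3054, 0.0389]
ee_rot: [2.581, 1.57, -0.509]
force: [-1.5, 0.4, 4.4]
width: 0.0223
```

Contact. Releasing and rising.

jog_arm:
  motion:
    - {"dx":0,"dy":0,"dz":0,"twist":0}
    - {"dx":0,"dy":0,"dz":0,"twist":0}
    - {"dx":0,"dy":0,"dz":0,"twist":0}
    - {"dx":0,"dy":0,"dz":0,"twist":0}
    - {"dx":-0.01,"dy":0,"dz":0,"twist":0}
    - {"dx":-0.03,"dy":0,"dz":0,"twist":0}
    - {"dx":-0.06,"dy":0,"dz":0,"twist":0}
    - {"dx":-0.1,"dy":0,"dz":0,"twist":0}
    - {"dx":-0.14,"dy":0,"dz":0,"twist":0}
    - {"dx":-0.16,"dy":0,"dz":0,"twist":0}
    - {"dx":-0.16,"dy":0.02,"dz":0,"twist":0}
    - {"dx":-0.16,"dy":0.05,"dz":0,"twist":0}
    - {"dx":-0.16,"dy":0.08,"dz":0,"twist":0}
    - {"dx":-0.16,"dy":0.11,"dz":0,"twist":0}
    - {"dx":-0.16,"dy":0.14,"dz":0,"twist":0}
    - {"dx":-0.16,"dy":0.16,"dz":0,"twist":0}
    - {"dx":-0.16,"dy":0.17,"dz":0,"twist":0}
    - {"dx":-0.16,"dy":0.17,"dz":0,"twist":0}
  gripper: 0.044

```text
t: 39.03
eef_pos: [0.493, -0.4768, 0.1983]
ee_rot: [-0.156, 1.57, 3.035]
force: [-0.7, 0.6, 1.0]
width: 0.0441
```

```bash
python3 -c "
from station import arm
import cv2
from h import *
for n in ('top','scene'): cv2.imwrite(f'pics/{n}_f.png',arm.grab_frame(n)[:,:,::-1])
a=cv2.imread('pics/top_f.png');b=cv2.imread('pics/scene_f.png')
cv2.imwrite('pics/top_f2.png',cv2.resize(a[140:300,90:460],(800,346),interpolation=cv2.INTER_CUBIC))
cv2.imwrite('pics/scene_f2.png',cv2.resize(b[130:300,90:430],(800,400),interpolation=cv2.INTER_CUBIC))
print(arm.get_state()['t'])
"
```

```text
39.1333
```

View pics/top_f2.png

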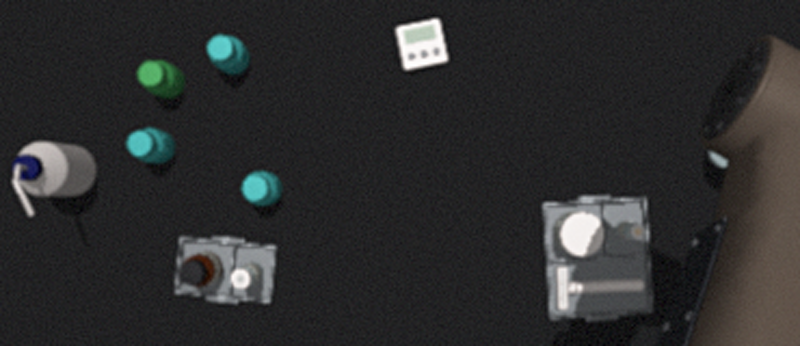

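View pics/scene_f2.png

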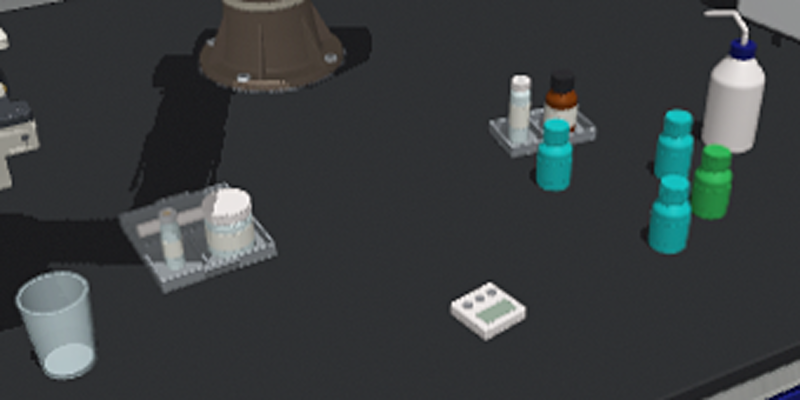

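The final views show both kits filled, all glass upright and the look-alikes, timer, wash bottle and beaker where they were. Handing in.

```bash
python3 -c "
from station import arm
print(arm.job_done(), arm.get_state()['t'])"
```

```text
the job is handed in; nothing more can be done
the job is handed in; nothing more can be done
```

Both kits are made up and the job is handed in at about 39 s of the 122 s allowed. I placed the pieces in the order asked: amber bottle and tall screw-cap vial in the water tray, then the corer flat, the jar and the crimp-cap vial in the soil tray.

- **Placing:** I lowered each piece in steps of about 0.5 mm until the wrist force showed contact, then let go. The highest reading was about 15 N, on the bottle.
- **Final check:** in the last top and scene pictures all four glass pieces stand upright in their bays and the corer lies flat in the long bay. The look-alikes, beaker, wash bottle and timer look unmoved. The arm hid most of the beaker from above, so I checked it in the scene view only.
- **Failures and disagreements:** one move call was refused because it left out `twist`, and nothing moved. The wrist and top cameras put the trays about 2 mm apart, well within the bay clearances.

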